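# Hook out the filter tray and turn the cartridges for back-flushing

### The arm

A 6-joint arm with a two-finger parallel gripper is mounted at the origin on the work surface. World frame = base frame: x ahead of the robot, y to its left, z up, the work surface at z = 0. Lengths are in m, angles in rad, forces in N, time in s.
With the tool pointing down it reaches from about 0.35 to 0.975 m from the base axis. Payload 4.9 kg.
Tool frame: the origin (TCP) lies between the finger pads; the fingertips stand 25 mm ahead of it and the grasp point (between the pads) lies 6 mm ahead of it (manip.tcp_to_tips is the z of the fingertips in the tool frame, in m); z points along the fingers, y is the line along which they close (so a half turn about z gives the same grasp; the last joint's range is limited). The gripper opens to 85 mm and grips with 20 to 120 N. Pads are 22 mm wide; open, the fingers measure 114 mm over their backs; the gripper's body (76 mm by 85 mm) begins 54 mm behind the grasp point. The pads swing forward as they close: fully open they stand 13 mm farther back than shut.
Start: joints at [1.019, 0.053, 1.613, -0, 1.476, -0.119], TCP at [0.262, 0.567, 0.256] pointing down, gripper open.
Joint ranges: [-3.01, 3.01], [-1.01, 2.22], [0.06, 2.58], [-1.02, 4.17], [0.09, 2.62], [-3.14, 3.14]. Speed limits (rad/s): [2.57, 2.57, 3.14, 3.14, 3.14, 3.14].

### API

Orientations are given as a unit quaternion [w, x, y, z].
In Python, from plant import manip gives the robot as it stands. The module is installed in compiled form; this text tells all that it offers.
- The arm moves only by the tool arm_command, never from a script. Its argument "moves" is a list of rows, each a list of 3 entries, a list of its own where there are three numbers: the opening, from -1 (shut) to 1 (fully open), then the shift along the tool's x, y, z in units of 0.15 m (1.0 is 0.15 m), then the turn about the tool's z in units of 2 pi rad (1.0 is 2 pi rad). A call has 1 to 20 rows; each row is the pose to reach, as a shift and turn from the pose commanded when the call began, along the tool's axes at that moment, turning the shorter way round; what a row does not reach only later rows make up. A row lasts 1/12 s, in which the tool goes at most 41.7 mm and 7.16 degrees, less where a joint would pass 70% of its speed; a pose out of reach is approached as far as the arm can. A call with a number of a shift or a turn outside -1 to 1 is refused whole. A call with a gripper value outside its range is refused whole. The fingers move at their own pace and stop on an object; the grip force is fixed at half the most. Time passes only in rows, so rows that repeat a pose let the fingers close. It gives the time, the measured TCP pose, the force, the opening and the grip force at its end, in the units of the state.
- manip.state(): the state, without advancing time (a new reading comes with each control period).
- manip.grab_frame(name): name is "side" or "top" or "wrist"; returns a dict with "frame" (420x560x3 uint8, red, green, blue), "fx", "fy", "cx", "cy" (pixels), "R" (3x3) and "t" (3): a world point X has camera coordinates R X + t. Camera axes: x right, y down, z forward; pixel columns grow to the right and rows downward; lengths in m; the calibration is good to about 2 mm. A picture is of the moment at which its call begins. There is no depth.
- manip.job_done(): hands the job in; it is judged then, once.
Trained networks look in a picture, given as the dict that the camera call returned (one of the last four; its "shot" number tells which), for a name from the list of things; names that differ only in an ending like _2 or _b are one class to them, and where a whole thing is asked for, a point or a joint stands for the part that bears it (a point fixed in the world has none). Each returns a list of dicts, best first, with "confidence" (0 to 1); they miss things now and then, are a little off and sometimes report something else, mostly with a low value. They report only what shows in the picture. A call takes as long as a camera call. They do not tell look-alikes from the thing itself.
- manip.search_frame(picture, target): "extent" ([left, top, right, bottom] in pixels, round what is visible of it).
The state is a dict: "time": time; "joint_pos": joint angles; "joint_vel": joint speeds; "joint_efforts": joint torques, N m; "tool_pos": TCP position; "tool_rot": TCP orientation; "contact_force": force on the tool from outside, world axes, zero at the start; "ft_torque": the same for the moment, N m; "gripper_width": opening from 0.0 (shut) to 1.0 (fully open); "grasp_force": force on a finger pad.
Only numpy, scipy, OpenCV 4.12 (cv2) and the standard library are available. Lean on these libraries where they do the work, as an engineer would, in place of code of your own. Each camera call takes 0.05 s, during which the arm holds its last target. There are 200 camera calls.

### The job

Take the drag hook from its mat, hook it into the tray's pull ring and drag the tray until it is completely out from under the bay (do not pull the tray with the fingers), then stand the hook back upright on its mat. Lift the lid off the tray and lay it flat on top of the bay, roughly in the middle. Then take out each filter cartridge in the tray, turn it end for end and seat it fully in a pocket again, so that its brass stub, which now points towards the robot's side of the bench, points away from it, and put the lid fully back on the tray; leave the tray out on the bench and the other things there undisturbed.

Things in the scene. Friction and masses are not known exactly. Their poses are not given: they have to be found in the camera images.
- bay: grey steel bay fixed on the bench: 220 mm deep (x), 314 mm wide (y), no floor; walls 12 mm, inside 290 mm wide, 100 mm high; flat roof, top 115 mm above the bench. Origin at bench level in the middle of its footprint. Open towards its own -x (opening at x = -110 mm, roughly to the robot's right); back wall's inner face at x = +98 mm.
- tray: loose aluminium tray on the bench, 100 mm (x) x 260 mm (y), rim 42 mm high, 0.5 kg, slides by friction. Origin: middle of the underside; -x to its ring. Walls 4, floor 6 mm thick; a black insert (top at z = 18 mm) leaves three pockets 32 mm (x) x 76 mm (y), 12 mm deep, at x = 0, y = -82, 0, +82 mm. Above the insert it is open inside. At first in the bay, only the ring peeping out of the opening.
- eye (a point): centre of the steel pull ring lying level on the tray's -x end, 25 mm above the tray's underside, 75 mm from its origin; ring of 6 mm wire, hole 28 mm across; its axes are the tray's.
- lid: loose aluminium lid on the tray: plate 112 (x) x 272 (y) x 5 mm, with an 8 mm skirt down outside the tray's rim, 3 mm play each side. Origin: middle of the skirt's lower edge, 34 mm above the tray's underside when on. Plate top at z = 13 mm; centred on it a black grip bar 60 mm long (x), 16 mm wide (y), z = 13 to 39 mm. 0.16 kg.
- mat: black rubber mat fixed on the bench, 170 mm (x) x 110 mm (y), 4 mm thick; origin: middle of its underside.
- hook: loose drag hook, 0.22 kg, standing on its sole on the mat, pointing about to +y: sole 120 (x) x 50 (y) x 6 mm; wooden grip 100 mm long (x), 26 mm wide (y), z = 6 to 40 mm; an 8 mm steel rod runs on from it at z = 30 mm to x = 140 mm, then turns straight down, ending at z = 4 mm. Origin: middle of the sole's underside; +x to the tip.
- hook_tip (a point): lower end of the hook's down-turned tip, at x = 139, z = 4 mm of the hook.
- filter1: loose filter cartridge, perhaps absent: dark ribbed square block 60 x 28 x 28 mm with a brass stub (12 mm across, 12 mm long) on the middle of one end, 72 mm overall along its x; lies level in a pocket of the tray, top 34 mm above the tray's underside, along the tray's y, stub at first to its +y (the robot's side). 60 g. Origin: middle of the underside of its overall length; +x towards the stub.
- filter1_mid (a point): middle of filter1, 14 mm above its origin
- filter1_stub (a point): outer end of the stub of filter1, 36 mm from the middle along +x
- filter2: loose filter cartridge, perhaps absent: dark ribbed square block 60 x 28 x 28 mm with a brass stub (12 mm across, 12 mm long) on the middle of one end, 72 mm overall along its x; lies level in a pocket of the tray, top 34 mm above the tray's underside, along the tray's y, stub at first to its +y (the robot's side). 60 g. Origin: middle of the underside of its overall length; +x towards the stub.
- filter2_mid (a point): middle of filter2, 14 mm above its origin
- filter2_stub (a point): outer end of the stub of filter2, 36 mm from the middle along +x
- filter3: loose filter cartridge, perhaps absent: dark ribbed square block 60 x 28 x 28 mm with a brass stub (12 mm across, 12 mm long) on the middle of one end, 72 mm overall along its x; lies level in a pocket of the tray, top 34 mm above the tray's underside, along the tray's y, stub at first to its +y (the robot's side). 60 g. Origin: middle of the underside of its overall length; +x towards the stub.
- filter3_mid (a point): middle of filter3, 14 mm above its origin
- filter3_stub (a point): outer end of the stub of filter3, 36 mm from the middle along +x
- oil_bottle: bystander, not to be disturbed: white oil bottle, 64 mm wide, 170 mm tall; origin: middle of its underside
- grease_tin: bystander, not to be disturbed: steel tin, 72 mm wide, 60 mm tall; origin: middle of its underside
- wrench: bystander, not to be disturbed: open-ended wrench lying flat
- screwdriver: bystander, not to be disturbed: screwdriver lying flat
- sprocket: bystander, not to be disturbed: steel ring 60 mm wide, 12 mm thick, lying flat; origin: middle of its underside
- bearing: bystander, not to be disturbed: steel ring 44 mm wide, 14 mm thick, lying flat; origin: middle of its underside
- parts_box: bystander, not to be disturbed: cardboard box 70 x 90 mm, 50 mm tall; origin: middle of its underside
Not all that is in view belongs to the job. Leave any purple look-alike of the hook alone.

How it is judged:
By the outcome, as a careful person would: the job done as asked, in the order asked, and still so for the second after the job is handed in, with the robot touching nothing.
Of filter1, filter2, filter3 only 2 to 3 are there at a start; the rules pass over those that are not, and their reading is None.
At some moment in a run one of hook, tray may be knocked a few centimetres aside while the robot is not near it.
Once in a run the grip may slacken for a moment while it holds something.
It also fails if it takes over 210 s, if anything falls off the work surface, if the arm or the gripper's body presses on something with over 40 N, if the wrist force passes 120 N, or if a joint passes its speed limit or range.

## Working session

There is one attempt and no reset: what is moved stays moved. The work goes in short steps, Python scripts to look and compute and a tool call to move; the robot and the scene stay as the last step left them, time stands still between calls to the robot, and variables do not carry over. Pictures are saved under pics/ and viewed, at most 14 in all, crops included, and the job is handed in when it is done.

Besides the shell and the picture viewer there is one more tool, called after ">>>" as name([rows], argument=value, ...), one row to a line, values as JSON. arm_command: Moves the arm, as the interface text tells. Shifts and turns lie within -1 to 1; 1 stands for 0.15 m of shift or 2 pi rad of turn. Its arguments: {"type":"object","properties":{"moves":{"type":"array"}},"required":["moves"]}

```bash
mkdir -p pics; cat > h.py <<'E'
import numpy as np, cv2
from plant import manip
def shot(n,save=None):
    p=manip.grab_frame(n)
    if save: cv2.imwrite('pics/'+save,p['frame'][:,:,::-1])
    return p
def px(p,X):
    c=np.array(p['R'])@np.array(X,float)+np.array(p['t']); return np.array([p['fx']*c[0]/c[2]+p['cx'],p['fy']*c[1]/c[2]+p['cy']])
def at(p,u,v,z):
    R=np.array(p['R']);t=np.array(p['t']);d=R.T@np.array([(u-p['cx'])/p['fx'],(v-p['cy'])/p['fy'],1.]);c=-R.T@t
    return c+d*(z-c[2])/d[2]
E
python3 - <<'E'
from h import *
s=manip.state(); print(s)
for n in ['top','side']:
    p=shot(n,n+'0.png'); print(n,np.round(-np.array(p['R']).T@p['t'],3),p['fx'],np.round(p['R'],2).tolist())
    for k in ['bay','tray','eye','mat','hook','hook_tip','oil_bottle','grease_tin','wrench','screwdriver','sprocket','bearing','parts_box']:
        print(k,[(round(d['confidence'],2),[round(x) for x in d['extent']]) for d in manip.search_frame(p,k)[:3]])
E
```

```text
{'time': 0.0, 'joint_pos': array([ 1.01897327e+00,  5.33362790e-02,  1.61428676e+00,  1.41690625e-05,
        1.47598927e+00, -1.19028412e-01]), 'joint_vel': array([ 0.00093697,  0.00013573, -0.00073677,  0.00080551,  0.00135854,
        0.0001689 ]), 'joint_efforts': array([ 2.39480774e-03, -3.93650222e+01, -3.70191729e+01,  7.90890749e-05,
        6.76621363e-03,  1.64208154e-05]), 'tool_pos': array([0.26184438, 0.56688187, 0.25508004]), 'tool_rot': array([-3.39066336e-04,  2.14712922e-01,  9.76676682e-01, -9.51232106e-04]), 'contact_force': array([ 0.39076984, -0.24260902, -1.12118945]), 'ft_torque': array([-0.00898995, -0.01167632, -0.00553489]), 'grasp_force': 0.0, 'gripper_width': 0.9974377966744695}
top [0.346 0.057 1.152] 437.06975410760884 [[0.03, -1.0, 0.03], [-0.99, -0.03, -0.16], [0.17, -0.03, -0.99]]
bay [(0.6, [134, 113, 250, 254])]
tray [(0.65, [381, 211, 455, 229])]
eye [(0.42, [240, 187, 254, 200]), (0.17, [59, 189, 106, 217])]
mat [(0.76, [398, 196, 463, 242])]
hook [(0.82, [380, 210, 454, 230]), (0.24, [60, 187, 109, 220])]
hook_tip [(0.93, [379, 211, 455, 232]), (
[... 549 characters left out ...]
63, [220, 142, 330, 211])]
tray [(0.77, [235, 203, 322, 216]), (0.44, [318, 337, 395, 376]), (0.2, [254, 315, 305, 387])]
eye [(0.89, [232, 202, 322, 214])]
mat [(0.62, [220, 144, 330, 215]), (0.56, [250, 317, 307, 386])]
hook [(0.75, [263, 291, 288, 375]), (0.75, [84, 317, 180, 348])]
hook_tip [(0.72, [262, 293, 290, 370]), (0.65, [84, 315, 178, 345])]
oil_bottle [(0.81, [245, 109, 265, 146])]
grease_tin [(0.74, [197, 281, 232, 319])]
wrench [(0.82, [320, 337, 395, 372])]
screwdriver [(0.49, [196, 169, 220, 180]), (0.27, [357, 283, 381, 308]), (0.17, [235, 202, 320, 213])]
sprocket [(0.78, [360, 284, 384, 308])]
bearing [(0.79, [202, 260, 222, 275])]
parts_box [(0.72, [356, 246, 398, 283])]
```

View pics/top0.png

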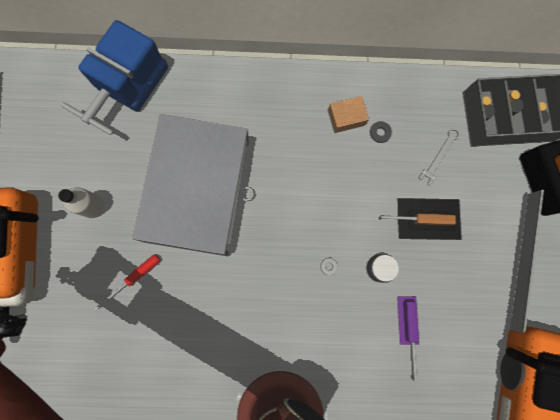

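View pics/side0.png

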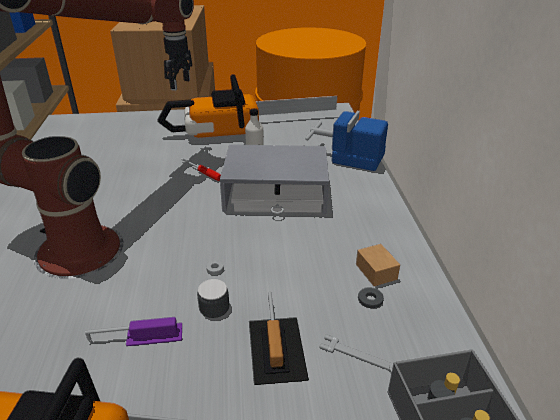

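Top view: real hook (orange grip) on the mat at about (418,218), tip at (381,217); ring at (249,194); bay corners (160,115), (248,128), (228,254), (134,240); purple look-alike at (409,325). The side view shows the tray with its lid in the bay, ring at (278,213).

```bash
cat >> h.py <<'E'
def yaw():  # world angle of tool x axis (tool pointing down)
    from scipy.spatial.transform import Rotation as Ro
    q=manip.state()['tool_rot']; M=Ro.from_quat([q[1],q[2],q[3],q[0]]).as_matrix(); return np.arctan2(M[1,0],M[0,0]),M
def go(X,yw=None):  # shift (units) and turn (units) from measured pose to world TCP X, tool-x angle yw
    y,M=yaw(); s=manip.state()
    d=M.T@(np.array(X)-s['tool_pos'])/0.15
    t=0 if yw is None else -((yw-y+np.pi)%(2*np.pi)-np.pi)/(2*np.pi)
    print('shift',np.round(d,3).tolist(),'turn',round(t,4),'yaw',round(np.degrees(y),1),'pos',np.round(s['tool_pos'],4).tolist(),'q',np.round(s['joint_pos'],2).tolist(),'t',round(s['time'],1),'w',round(s['gripper_width'],3),'gf',round(s['grasp_force'],1),'F',np.round(s['contact_force'],1).tolist())
E
python3 - <<'E'
from h import *
p=shot('top')
f=p['frame'].astype(int)
m=((f[:,:,0]-f[:,:,2]>60)&(f[:,:,0]>120)).astype(np.uint8); m[:190]=0;m[245:]=0;m[:,:390]=0;m[:,470:]=0
c=cv2.minAreaRect(np.argwhere(m)[:,::-1].astype(np.float32)); b=cv2.boxPoints(c); print(c)
print('grip corners',[at(p,*q,.044).round(3).tolist() for q in b], at(p,*c[0],.044))
print('tip',at(p,381,217,.034))
print('ring',at(p,249.5,194,.025))
for q in [(160,115),(248,128),(228,254),(134,240)]: print('bay',at(p,*q,.115).round(3))
for q in [(398,198),(461,199),(462,240),(398,239)]: print('mat',at(p,*q,.004).round(3))
go([0.262,0.567,0.256])
E
```

```text
((436.5, 218.5), (9.0, 37.0), 90.0)
grip corners [[0.509, -0.344, 0.044], [0.512, -0.441, 0.044], [0.489, -0.44, 0.044], [0.486, -0.343, 0.044]] [ 0.49873702 -0.39189968  0.044     ]
tip [ 0.49942565 -0.25019756  0.034     ]
ring [0.550321   0.09328157 0.025     ]
bay [0.724 0.318 0.115]
bay [0.699 0.1   0.115]
bay [0.389 0.135 0.115]
bay [0.415 0.357 0.115]
mat [ 0.557 -0.305  0.004]
mat [ 0.56  -0.477  0.004]
mat [ 0.449 -0.475  0.004]
mat [ 0.446 -0.303  0.004]
shift [-0.0, -0.003, 0.002] turn 0 yaw 155.2 pos [0.2621, 0.5674, 0.2563] q [1.02, 0.05, 1.61, 0.0, 1.48, -0.12] t 1.4 w 1.001 gf 0.0 F [0.2, 0.0, -0.4]
```

>>> arm_command([
  [1, [-0.77, -0.92, 0], 0],
  [1, [-0.77, -0.92, 0], 0],
  [1, [-0.77, -0.92, 0], 0],
  [1, [-0.77, -0.92, 0], 0],
  [1, [-0.77, -0.92, 0], 0],
  [1, [-0.77, -0.92, 0], 0],
])

```text
time: 1.95
tool_pos: [0.3098, 0.3914, 0.2565]
tool_rot: [0.0, 0.217, 0.976, 0.0]
contact_force: [-0.9, 0.7, 0.6]
gripper_width: 1.0
grasp_force: 0.0
```

>>> arm_command([
  [1, [-0.77, -0.92, 0], 0],
  [1, [-0.77, -0.92, 0], 0],
  [1, [-0.77, -0.92, 0], 0],
  [1, [-0.77, -0.92, 0], 0],
  [1, [-0.77, -0.92, 0], 0],
  [1, [-0.77, -0.92, 0], 0],
])

```text
time: 2.45
tool_pos: [0.357, 0.2185, 0.2568]
tool_rot: [0.001, 0.217, 0.976, 0.0]
contact_force: [-0.3, 0.2, -0.9]
gripper_width: 1.0
grasp_force: 0.0
```

>>> arm_command([
  [1, [-0.77, -0.92, 0], 0],
  [1, [-0.77, -0.92, 0], 0],
  [1, [-0.77, -0.92, 0], 0],
  [1, [-0.77, -0.92, 0], 0],
  [1, [-0.77, -0.92, 0], 0],
  [1, [-0.77, -0.92, 0], 0],
])

```text
time: 2.95
tool_pos: [0.4042, 0.045, 0.2566]
tool_rot: [0.0, 0.216, 0.976, 0.0]
contact_force: [0.1, 1.0, -0.3]
gripper_width: 1.003
grasp_force: 0.0
```

>>> arm_command([
  [1, [-0.77, -0.92, 0], 0],
  [1, [-0.77, -0.92, 0], 0],
  [1, [-0.77, -0.92, 0], 0],
  [1, [-0.77, -0.92, 0], 0],
  [1, [-0.77, -0.92, 0], 0],
  [1, [-0.77, -0.92, 0], 0],
])

```text
time: 3.45
tool_pos: [0.4513, -0.1282, 0.2562]
tool_rot: [-0.0, 0.216, 0.976, 0.0]
contact_force: [-0.4, -0.1, -0.5]
gripper_width: 0.999
grasp_force: 0.0
```

>>> arm_command([
  [1, [-0.77, -0.92, 0], 0.181],
  [1, [-0.77, -0.92, 0], 0.181],
  [1, [-0.77, -0.92, 0], 0.181],
  [1, [-0.77, -0.92, 0], 0.181],
  [1, [-0.77, -0.92, 0], 0.181],
  [1, [-0.77, -0.92, 0], 0.181],
  [1, [-0.77, -0.92, 0], 0.181],
  [1, [-0.77, -0.92, 0], 0.181],
  [1, [-0.77, -0.92, 0], 0.181],
  [1, [-0.77, -0.92, 0], 0.181],
  [1, [-0.77, -0.92, 0], 0.181],
  [1, [-0.77, -0.92, 0], 0.181],
])

```text
time: 4.45
tool_pos: [0.4978, -0.2996, 0.2563]
tool_rot: [-0.0, 0.705, 0.709, 0.0]
contact_force: [-0.3, -0.2, 0.2]
gripper_width: 0.999
grasp_force: 0.0
```

```bash
python3 - <<'E'
from h import *
p=shot('wrist','w1.png')
print(-np.array(p['R']).T@p['t'],np.round(p['R'],2).tolist(),p['fx'])
for k in ['hook','hook_tip','mat']:
    for d in manip.search_frame(p,k)[:2]: print(k,d['confidence'],d['extent'])
print(px(p,[.4985,-.392,.044]))
go([0.4985,-0.392,0.040],np.pi/2)
E
```

```text
[ 0.49844267 -0.23479621  0.37429087] [[1.0, 0.01, 0.0], [0.0, -0.97, 0.26], [0.0, -0.26, -0.97]] 295.8838863028785
hook 0.83 [262.2, 142.9, 299.4, 297.7]
hook 0.72 [0.0, 177.1, 127.9, 220.2]
hook_tip 0.93 [2.5, 178.4, 127.2, 221.3]
hook_tip 0.78 [261.4, 142.0, 303.6, 299.4]
mat 0.78 [239.0, 184.4, 329.1, 305.2]
[279.54668358 263.98433867]
shift [-0.608, 0.008, 1.442] turn 0.0003 yaw 90.1 pos [0.4972, -0.3008, 0.2564] q [-0.67, -0.05, 1.72, 0.0, 1.48, -0.67] t 4.7 w 1.003 gf 0.0 F [0.5, 0.0, -0.3]
```

View pics/w1.png

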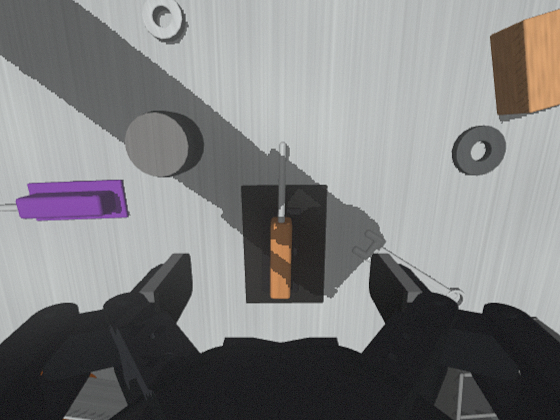

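Wrist view: hook grip from (282,219) to (281,298), tip at (283,146), mat (243,185)–(328,303). Work out the hook pose from these.

```bash
python3 - <<'E'
from h import *
p=shot('wrist')
for n,u,v,z in [('tip',283,144,.036),('gripfar',282,219,.044),('gripnear',281,298,.040),('rod',282.5,180,.034),('m',243,185,.004),('m',326,185,.004),('m',329,302,.004),('m',245,303,.004)]: print(n,at(p,u,v,z).round(4))
E
```

```text
tip [ 0.5012 -0.2511  0.036 ]
gripfar [ 0.5003 -0.3362  0.044 ]
gripnear [ 0.4995 -0.4424  0.04  ]
rod [ 0.5008 -0.292   0.034 ]
m [ 0.451  -0.3034  0.004 ]
m [ 0.5563 -0.3032  0.004 ]
m [ 0.5675 -0.4708  0.004 ]
m [ 0.4487 -0.4726  0.004 ]
```

>>> arm_command([
  [1, [-0.601, 0.018, 0.5], 0],
  [1, [-0.601, 0.018, 0.9], 0],
  [1, [-0.601, 0.018, 0.9], 0],
  [1, [-0.601, 0.018, 0.9], 0],
  [1, [-0.601, 0.018, 0.9], 0],
  [1, [-0.601, 0.018, 0.9], 0],
  [1, [-0.601, 0.018, 0.9], 0],
])

```text
time: 5.28
tool_pos: [0.5003, -0.3916, 0.1227]
tool_rot: [0.001, 0.707, 0.707, 0.0]
contact_force: [0.3, -0.4, 1.0]
gripper_width: 0.999
grasp_force: 0.0
```

>>> arm_command([
  [1, [0, 0, 0.3], 0],
  [1, [0, 0, 0.5], 0],
  [1, [0, 0, 0.54], 0],
  [1, [0, 0, 0.54], 0],
  [1, [0, 0, 0.54], 0],
  [-1, [0, 0, 0.54], 0],
  [-1, [0, 0, 0.54], 0],
  [-1, [0, 0, 0.54], 0],
  [-1, [0, 0, 0.54], 0],
  [-1, [0, 0, 0.54], 0],
  [-1, [0, 0, 0.54], 0],
  [-1, [0, 0, 0.54], 0],
  [-1, [0, 0, 0.54], 0],
  [-1, [0, 0, 0.54], 0],
  [-1, [0, 0, 0.54], 0],
])

```text
time: 6.53
tool_pos: [0.5003, -0.392, 0.0414]
tool_rot: [0.001, 0.707, 0.707, -0.0]
contact_force: [-1.8, 0.9, 5.5]
gripper_width: 0.297
grasp_force: 61.4
```

```bash
python3 - <<'E'
from h import *
go([0.5,-0.391,0.040],np.pi/2)
p=shot('wrist','w2.png')
E
```

```text
shift [0.006, -0.002, 0.009] turn 0.0001 yaw 90.0 pos [0.5003, -0.392, 0.0414] q [-0.78, 0.29, 1.73, -0.0, 1.12, -0.78] t 6.5 w 0.297 gf 61.4 F [-1.8, 0.9, 5.5]
```

View pics/w2.png

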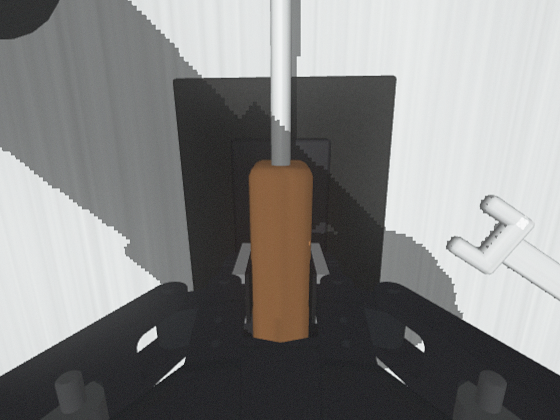

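>>> arm_command([
  [-1, [0, 0, -0.2], 0],
  [-1, [0, 0, -0.4], 0],
  [-1, [0, 0, -0.6], 0],
  [-1, [0.3, 0.03, -0.6], 0],
  [-1, [0.6, 0.06, -0.6], 0],
  [-1, [0.9, 0.1, -0.6], 0],
  [-1, [0.9, 0.1, -0.6], 0],
])

```text
time: 7.17
tool_pos: [0.5137, -0.2509, 0.1283]
tool_rot: [-0.003, 0.706, 0.708, 0.001]
contact_force: [0.2, -0.3, -2.8]
gripper_width: 0.295
grasp_force: 60.4
```

>>> arm_command([
  [-1, [0.3, 0.03, 0], -0.018],
  [-1, [0.6, 0.06, 0], -0.018],
  [-1, [0.9, 0.08, 0], -0.018],
  [-1, [1, 0.1, 0], -0.018],
  [-1, [1, 0.1, 0], -0.018],
  [-1, [1, 0.1, 0], -0.018],
])

```text
time: 7.67
tool_pos: [0.5288, -0.105, 0.129]
tool_rot: [-0.001, 0.665, 0.747, -0.001]
contact_force: [0.3, 0.5, -2.4]
gripper_width: 0.292
grasp_force: 60.3
```

```bash
python3 - <<'E'
from h import *
go([0.530,-0.085,0.12],np.radians(83.5))
p=shot('wrist','w3.png'); print(px(p,[.5503,.0933,.025]))
for k in ['eye','tray','hook_tip']:
    for d in manip.search_frame(p,k)[:2]: print(k,d['confidence'],d['extent'])
p=shot('side');cv2.imwrite('pics/s3.png',cv2.resize(p['frame'][150:260,180:380,::-1],None,fx=4,fy=4,interpolation=cv2.INTER_CUBIC))
E
```

```text
shift [0.131, 0.023, 0.06] turn 0.0366 yaw 96.7 pos [0.5288, -0.105, 0.129] q [-0.33, -0.04, 1.92, -0.0, 1.26, -0.45] t 7.7 w 0.292 gf 60.3 F [0.3, 0.5, -2.4]
[351.4587249  -89.43109573]
hook_tip 0.78 [233.0, 0.0, 333.7, 344.7]
```

View pics/w3.png

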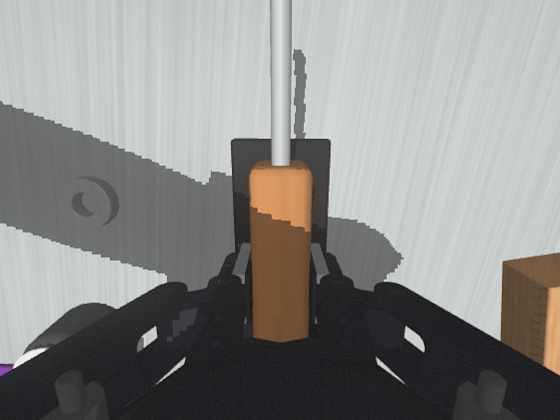

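```bash
python3 - <<'E'
from h import *
a=shot('top');b=shot('side')
A=cv2.resize(a['frame'][170:220,220:290],(560,400),interpolation=cv2.INTER_CUBIC);B=cv2.resize(b['frame'][190:230,243:313],(560,320),interpolation=cv2.INTER_CUBIC)
cv2.imwrite('pics/c1.png',cv2.resize(np.vstack([A,B])[:,:,::-1],None,fx=.82,fy=.82))
E
```

```text
(no output)
```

View pics/c1.png

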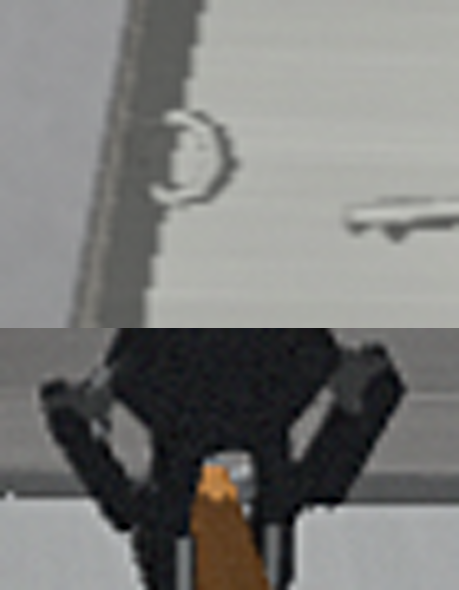

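```bash
python3 - <<'E'
from h import *
p=shot('top'); y,M=yaw(); s=manip.state()['tool_pos']
u=M[:,0]
print('pred tip end px',px(p,s+u*.143+[0,0,-.0074]),'seen 272.6,202.5 ->',at(p,272.6,202.5,s[2]-.0074))
R=at(p,247.3,193.9,.026);print('ring',R)
d=np.array([np.cos(np.radians(83.5)),np.sin(np.radians(83.5)),0])
X=R-d*.139; X[2]=.12; print(X)
go(X,np.radians(83.5))
E
```

```text
pred tip end px [272.37257474 202.64686998] seen 272.6,202.5 -> [0.51381144 0.03433744 0.12286836]
ring [0.55021278 0.09899771 0.026     ]
[ 0.53447753 -0.03910878  0.12      ]
shift [0.448, 0.084, 0.068] turn 0.0359 yaw 96.4 pos [0.5295, -0.1072, 0.1303] q [-0.34, -0.04, 1.92, -0.0, 1.26, -0.45] t 8.1 w 0.29 gf 60.3 F [0.2, -0.1, -1.7]
```

>>> arm_command([
  [-1, [0.2, 0.04, 0.068], 0.018],
  [-1, [0.4, 0.08, 0.068], 0.036],
  [-1, [0.448, 0.084, 0.068], 0.036],
  [-1, [0.448, 0.084, 0.068], 0.036],
  [-1, [0.448, 0.084, 0.068], 0.036],
])

```text
time: 8.48
tool_pos: [0.5346, -0.0385, 0.1203]
tool_rot: [0.0, 0.745, 0.667, -0.0]
contact_force: [-0.6, 0.7, -2.4]
gripper_width: 0.297
grasp_force: 39.9
```

```bash
python3 - <<'E'
from h import *
p=shot('top'); y,M=yaw(); s=manip.state()['tool_pos']
print('tip xy',s+M[:,0]*.139, np.degrees(y))
R=at(p,247.3,193.9,.026); d=np.array([np.cos(np.radians(83.5)),np.sin(np.radians(83.5)),0])
X=R-d*.139; X[2]=.0455
go(X,np.radians(83.5))
print(px(p,R))
A=cv2.resize(p['frame'][170:220,220:290],(560,400),interpolation=cv2.INTER_CUBIC);cv2.imwrite('pics/c2.png',A[:,:,::-1])
E
```

```text
tip xy [0.55013192 0.09917247 0.12027701] 83.60638179907399
shift [-0.001, -0.001, 0.499] turn 0.0003 yaw 83.6 pos [0.5347, -0.039, 0.1204] q [-0.21, -0.03, 1.94, -0.0, 1.24, -0.1] t 8.5 w 0.298 gf 39.9 F [0.1, -0.6, -1.7]
[247.3 193.9]
```

View pics/c2.png

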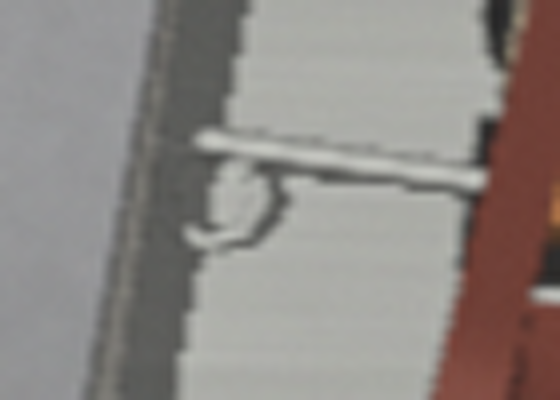

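>>> arm_command([
  [-1, [0, 0, 0], 0],
  [-1, [0, 0, 0], 0],
  [-1, [0, 0, 0], 0],
  [-1, [0, 0, 0], 0],
  [-1, [0, 0, 0], 0],
  [-1, [0, 0, 0], 0],
])

```text
time: 9.03
tool_pos: [0.5344, -0.0384, 0.1201]
tool_rot: [0.0, 0.746, 0.666, -0.0]
contact_force: [0.9, 0.6, -1.4]
gripper_width: 0.295
grasp_force: 64.8
```

```bash
python3 - <<'E'
from h import *
p=shot('top'); y,M=yaw(); s=manip.state()['tool_pos']
print('pred px',px(p,s+M[:,0]*.143+[0,0,-.0074]),'seen ~244.6,187.6')
go([.5347,-.039,.0455],np.radians(83.5))
b=shot('side')
for x in (.139,): print('side tip pred',px(b,s+M[:,0]*x+[0,0,-.0334]),px(b,s+M[:,0]*x+[0,0,-.0074]))
A=cv2.resize(p['frame'][170:220,220:290],(560,400),interpolation=cv2.INTER_CUBIC);B=cv2.resize(b['frame'][160:240,230:340],(560,407),interpolation=cv2.INTER_CUBIC)
cv2.imwrite('pics/c3.png',cv2.resize(np.vstack([A,B])[:,:,::-1],None,fx=.74,fy=.74))
w=shot('wrist','w4.png')
f=w['frame'].astype(int);m=((f[:,:,0]-f[:,:,2]>50)&(f[:,:,0]>90));m[:,:200]=0;m[:,360:]=0
ys,xs=np.nonzero(m);print('grip in wrist',xs.min(),xs.max(),ys.min(),ys.max())
w3=cv2.imread('pics/w3.png')[:,:,::-1].astype(int);m=((w3[:,:,0]-w3[:,:,2]>50)&(w3[:,:,0]>90));m[:,:200]=0;m[:,360:]=0
ys,xs=np.nonzero(m);print('before',xs.min(),xs.max(),ys.min(),ys.max())
E
```

```text
pred px [244.21136906 187.29112496] seen ~244.6,187.6
shift [-0.004, 0.002, 0.497] turn 0.0002 yaw 83.6 pos [0.5344, -0.0383, 0.1201] q [-0.21, -0.03, 1.94, -0.0, 1.24, -0.1] t 9.1 w 0.294 gf 64.8 F [-0.3, -0.1, -2.2]
side tip pred [277.17792153 192.01913759] [277.17186381 184.2454296 ]
grip in wrist 249 311 164 341
before 249 311 162 341
```

View pics/c3.png

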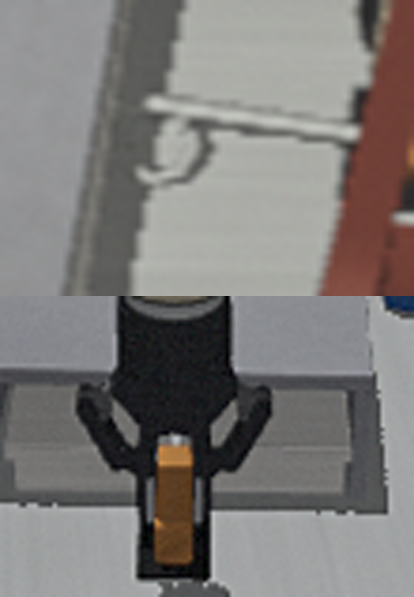

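Top: tip end above the ring as predicted (about (245,187.6) at its height), hook still straight in the grip. Lower it into the ring and start the pull gently.

>>> arm_command([
  [-1, [-0.002, 0, 0.1], 0],
  [-1, [-0.002, 0, 0.2], 0],
  [-1, [-0.002, 0, 0.3], 0],
  [-1, [-0.002, 0, 0.4], 0],
  [-1, [-0.002, 0, 0.45], 0],
  [-1, [-0.002, 0, 0.497], 0],
  [-1, [-0.002, 0, 0.497], 0],
  [-1, [-0.002, 0, 0.497], 0],
])

```text
time: 9.85
tool_pos: [0.5345, -0.0385, 0.0457]
tool_rot: [0.0, 0.746, 0.666, -0.0]
contact_force: [0.5, 0.4, -2.0]
gripper_width: 0.288
grasp_force: 65.0
```

>>> arm_command([
  [-1, [-0.03, 0, 0], 0],
  [-1, [-0.06, 0, 0], 0],
  [-1, [-0.09, 0, 0], 0],
  [-1, [-0.12, 0, 0], 0],
  [-1, [-0.15, 0, 0], 0],
  [-1, [-0.18, 0, 0], 0],
  [-1, [-0.21, 0, 0], 0],
  [-1, [-0.24, 0, 0], 0],
  [-1, [-0.27, 0, 0], 0],
  [-1, [-0.3, 0, 0], 0],
])

```text
time: 10.68
tool_pos: [0.5295, -0.0834, 0.0458]
tool_rot: [-0.0, 0.746, 0.666, 0.0]
contact_force: [0.6, 4.4, -1.5]
gripper_width: 0.291
grasp_force: 65.2
```

```bash
python3 - <<'E'
from h import *
go([.5347-.0175,-.039-.154,.0455],np.radians(83.5))
p=shot('top')
A=cv2.resize(p['frame'][140:260,200:340],(700,600),interpolation=cv2.INTER_CUBIC);cv2.imwrite('pics/c4.png',A[:,:,::-1])
E
```

```text
shift [-0.736, 0.001, 0.001] turn 0.0001 yaw 83.5 pos [0.5295, -0.0834, 0.0458] q [-0.3, 0.07, 1.97, 0.0, 1.1, -0.18] t 10.7 w 0.291 gf 65.2 F [0.6, 4.4, -1.5]
```

View pics/c4.png

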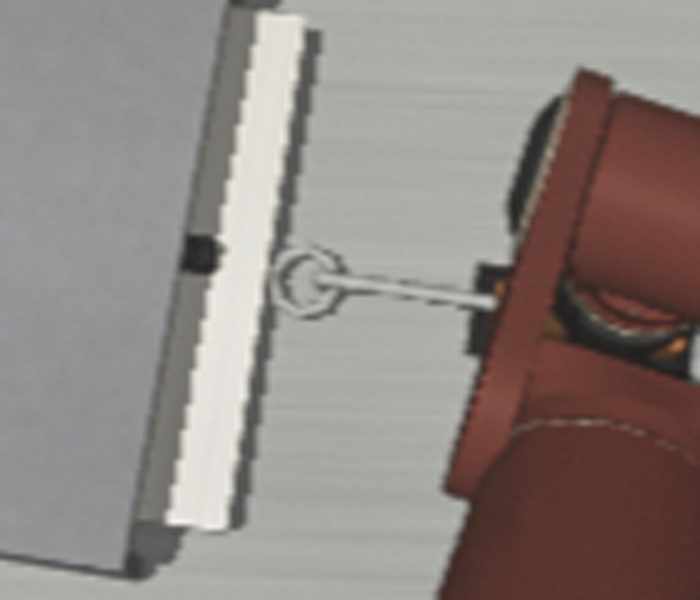

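The hook is in the ring ((310,280) in the crop) and the lidded tray is following. Keep pulling.

>>> arm_command([
  [-1, [-0.04, 0, 0], 0],
  [-1, [-0.08, 0, 0], 0],
  [-1, [-0.12, 0, 0], 0],
  [-1, [-0.16, 0, 0], 0],
  [-1, [-0.2, 0, 0], 0],
  [-1, [-0.24, 0, 0], 0],
  [-1, [-0.28, 0, 0], 0],
  [-1, [-0.32, 0, 0], 0],
  [-1, [-0.36, 0, 0], 0],
  [-1, [-0.4, 0, 0], 0],
  [-1, [-0.44, 0, 0], 0],
  [-1, [-0.48, 0, 0], 0],
  [-1, [-0.52, 0, 0], 0],
  [-1, [-0.56, 0, 0], 0],
  [-1, [-0.6, 0, 0], 0],
  [-1, [-0.64, 0, 0], 0],
  [-1, [-0.68, 0, 0], 0],
  [-1, [-0.72, 0, 0], 0],
  [-1, [-0.74, 0, 0], 0],
  [-1, [-0.74, 0, 0], 0],
])

```text
time: 12.4
tool_pos: [0.5169, -0.1946, 0.0458]
tool_rot: [0.0, 0.746, 0.666, -0.0]
contact_force: [-1.5, 1.8, -2.2]
gripper_width: 0.295
grasp_force: 64.9
```

```bash
python3 - <<'E'
from h import *
go([.5347-.0175,-.039-.154,.0455],np.radians(83.5))
p=shot('top')
A=cv2.resize(p['frame'][130:280,190:390],(800,600),interpolation=cv2.INTER_CUBIC);cv2.imwrite('pics/c5.png',A[:,:,::-1])
E
```

```text
shift [0.011, 0.001, 0.002] turn 0.0001 yaw 83.5 pos [0.5169, -0.1946, 0.0458] q [-0.49, 0.11, 1.93, -0.0, 1.1, -0.38] t 12.4 w 0.295 gf 64.9 F [-1.5, 1.8, -2.2]
```

View pics/c5.png

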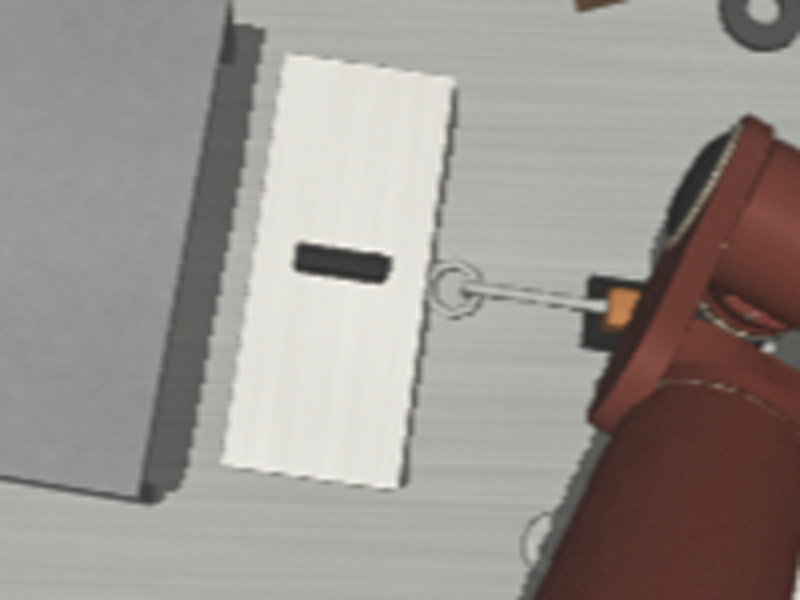

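The tray is entirely clear of the bay (lid (285,55)–(405,488) in the crop, bay edge about 30 mm away). Unhook and carry the hook back.

>>> arm_command([
  [-1, [0.03, 0, 0], 0],
  [-1, [0.055, 0, 0], 0],
  [-1, [0.055, 0, 0], 0],
  [-1, [0.055, 0, -0.1], 0],
  [-1, [0.055, 0, -0.2], 0],
  [-1, [0.055, 0, -0.4], 0],
  [-1, [0.055, 0, -0.6], 0],
  [-1, [0.055, 0, -0.6], 0],
])

```text
time: 13.12
tool_pos: [0.5218, -0.187, 0.1431]
tool_rot: [0.006, 0.745, 0.667, 0.002]
contact_force: [1.3, -0.7, -1.0]
gripper_width: 0.295
grasp_force: 65.2
```

>>> arm_command([
  [-1, [-0.2, 0, 0], 0],
  [-1, [-0.4, 0, 0], 0],
  [-1, [-0.69, 0.02, 0], 0],
  [-1, [-0.69, 0.02, 0], 0],
  [-1, [-0.69, 0.02, 0], 0],
])

```text
time: 13.53
tool_pos: [0.5088, -0.2902, 0.1351]
tool_rot: [-0.0, 0.747, 0.665, -0.0]
contact_force: [-0.5, 0.6, -2.9]
gripper_width: 0.289
grasp_force: 65.2
```

>>> arm_command([
  [-1, [-0.2, 0, 0], -0.018],
  [-1, [-0.4, 0, 0], -0.018],
  [-1, [-0.68, 0.02, 0], -0.018],
  [-1, [-0.68, 0.02, 0], -0.018],
  [-1, [-0.68, 0.02, 0], -0.018],
  [-1, [-0.68, 0.02, 0], -0.018],
])

```text
time: 14.03
tool_pos: [0.5007, -0.3888, 0.1347]
tool_rot: [-0.001, 0.707, 0.708, 0.0]
contact_force: [-0.1, -0.1, -2.3]
gripper_width: 0.293
grasp_force: 65.1
```

```bash
python3 - <<'E'
from h import *
go([.5003,-.392,.0418],np.radians(90))
E
```

```text
shift [-0.022, -0.002, 0.619] turn 0.0002 yaw 90.1 pos [0.5007, -0.3888, 0.1347] q [-0.78, 0.17, 1.69, 0.0, 1.28, -0.78] t 14.0 w 0.293 gf 65.1 F [-0.1, -0.1, -2.3]
```

>>> arm_command([
  [-1, [-0.022, 0, 0.2], 0],
  [-1, [-0.022, 0, 0.4], 0],
  [-1, [-0.022, 0, 0.55], 0],
  [-1, [-0.022, 0, 0.59], 0],
  [-1, [-0.022, 0, 0.605], 0],
  [-1, [-0.022, 0, 0.617], 0],
  [-1, [-0.022, 0, 0.617], 0],
  [-1, [-0.022, 0, 0.617], 0],
  [-1, [-0.022, 0, 0.617], 0],
])

```text
time: 14.78
tool_pos: [0.5016, -0.3942, 0.0448]
tool_rot: [0.002, 0.707, 0.707, 0.0]
contact_force: [-0.4, -1.0, -1.8]
gripper_width: 0.296
grasp_force: 65.1
```

>>> arm_command([
  [0, [0, 0, 0], 0],
  [0.5, [0, 0, 0], 0],
  [1, [0, 0, 0], 0],
  [1, [0, 0, 0], 0],
  [1, [0, 0, 0], 0],
  [1, [0, 0, 0], 0],
  [1, [0, 0, -0.1], 0],
  [1, [0, 0, -0.3], 0],
  [1, [0, 0, -0.6], 0],
  [1, [0, 0, -0.8], 0],
  [1, [0, 0, -1], 0],
  [1, [0, 0, -1], 0],
  [1, [0, 0, -1], 0],
])

```text
time: 15.87
tool_pos: [0.502, -0.3947, 0.1976]
tool_rot: [0.004, 0.707, 0.707, -0.0]
contact_force: [-0.8, 0.6, -0.6]
gripper_width: 0.997
grasp_force: 0.0
```

```bash
python3 - <<'E'
from h import *
p=shot('top')
# lid: bright blob
f=p['frame']; g=cv2.cvtColor(f,cv2.COLOR_RGB2GRAY)
m=(g>205).astype(np.uint8); m[:120]=0;m[270:]=0;m[:,:230]=0;m[:,320:]=0
m=cv2.morphologyEx(m,cv2.MORPH_OPEN,np.ones((5,5)))
cs,_=cv2.findContours(m,cv2.RETR_EXTERNAL,cv2.CHAIN_APPROX_NONE); c=max(cs,key=cv2.contourArea)
r=cv2.minAreaRect(c);print(r);C=at(p,*(np.array(r[0])),.047)
b=[at(p,*q,.047) for q in cv2.boxPoints(r)]
print('lid center',C,[x.round(4).tolist() for x in b])
# grip bar: dark blob in lid
k=(g<70).astype(np.uint8);n=np.zeros_like(k);cv2.drawContours(n,[cv2.convexHull(c)],-1,1,-1);k&=n
rb=cv2.minAreaRect(np.argwhere(k)[:,::-1].astype(np.float32));print(rb,at(p,*rb[0],.073))
for k in ['hook','mat','bay']: print(k,[(d['confidence'],d['extent']) for d in manip.search_frame(p,k)[:2]])
cv2.imwrite('pics/t6.png',f[:,:,::-1])
go([.52,-.1,.2],np.radians(83.5))
E
```

```text
((274.2400207519531, 197.32000732421875), (42.992088317871094, 103.80326843261719), 8.130102157592773)
lid center [0.539797   0.02886941 0.047     ] [[0.4141, 0.0974, 0.047], [0.6832, 0.0694, 0.047], [0.6708, -0.0425, 0.047], [0.402, -0.0101, 0.047]]
((275.0567626953125, 195.57423400878906), (22.071338653564453, 5.749121189117432), 7.594643592834473) [0.5397436  0.02759927 0.073     ]
hook [(0.69, [381.7, 210.6, 456.4, 229.1])]
mat [(0.59, [397.1, 196.9, 460.8, 239.3]), (0.56, [321.7, 260.5, 337.1, 277.2])]
bay [(0.62, [131.9, 113.2, 247.6, 255.5])]
shift [1.951, 0.135, -0.056] turn 0.0182 yaw 90.0 pos [0.4999, -0.3926, 0.1909] q [-0.78, 0.13, 1.65, -0.0, 1.37, -0.78] t 16.1 w 1.002 gf 0.0 F [-0.2, -0.5, 0.3]
```

View pics/t6.png

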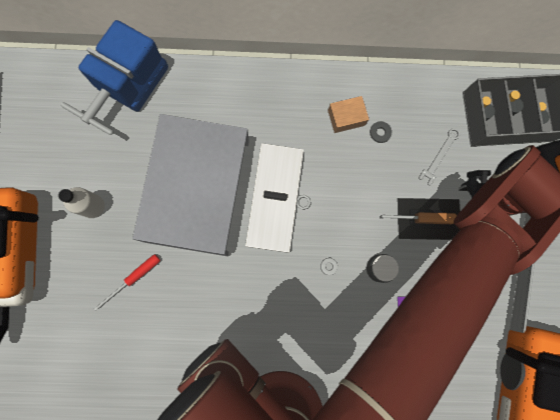

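Hook stands on its mat, (418,217); tray with lid is out, bar at (275,196), nothing else moved. Go to above the lid.

>>> arm_command([
  [1, [0.25, 0.02, -0.06], 0],
  [1, [0.5, 0.05, -0.06], 0],
  [1, [0.82, 0.076, -0.06], 0],
  [1, [0.82, 0.076, -0.06], 0],
  [1, [0.82, 0.076, -0.06], 0],
])

```text
time: 16.48
tool_pos: [0.5116, -0.2678, 0.2002]
tool_rot: [-0.002, 0.706, 0.709, -0.0]
contact_force: [0.8, 0.1, 0.7]
gripper_width: 1.001
grasp_force: 0.0
```

>>> arm_command([
  [1, [0.25, 0.02, 0], 0],
  [1, [0.5, 0.05, 0], 0],
  [1, [0.82, 0.076, 0], 0],
  [1, [0.82, 0.076, 0], 0],
  [1, [0.82, 0.076, 0], 0],
])

```text
time: 16.9
tool_pos: [0.5233, -0.1465, 0.2011]
tool_rot: [-0.001, 0.706, 0.708, -0.0]
contact_force: [0.1, 0.1, 0.1]
gripper_width: 1.001
grasp_force: 0.0
```

>>> arm_command([
  [1, [0.25, 0.02, 0], 0.018],
  [1, [0.5, 0.05, 0], 0.018],
  [1, [0.82, 0.076, 0], 0.018],
  [1, [0.82, 0.076, 0], 0.018],
  [1, [0.82, 0.076, 0], 0.018],
  [1, [0.82, 0.076, 0], 0.018],
])

```text
time: 17.4
tool_pos: [0.5349, -0.0261, 0.2017]
tool_rot: [0.0, 0.746, 0.666, -0.001]
contact_force: [-0.3, 0.4, 0.3]
gripper_width: 1.002
grasp_force: 0.0
```

```bash
cat >> h.py <<'E'
def bar(p,guess):
    "dark grip bar near world guess -> center, yaw"
    g=cv2.cvtColor(p['frame'],cv2.COLOR_RGB2GRAY); k=(g<75).astype(np.uint8)
    n,l,st,ce=cv2.connectedComponentsWithStats(k); u=px(p,guess)
    i=min([j for j in range(1,n) if 60<st[j,4]<12000],key=lambda j:np.hypot(*(ce[j]-u)))
    pts=np.argwhere(l==i)[:,::-1].astype(np.float32); r=cv2.minAreaRect(pts); b=cv2.boxPoints(r)
    return r,[at(p,*q,guess[2]) for q in b],at(p,*r[0],guess[2])
E
python3 - <<'E'
from h import *
p=shot('wrist','w7.png')
r,b,c=bar(p,[.5398,.0276,.073]); print(r,[x.round(4).tolist() for x in b],c)
go([c[0],c[1],.076],np.radians(83.5))
E
```

```text
((281.0, 140.5), (73.0, 18.0), 90.0) [[0.539, 0.0586, 0.073], [0.5531, 0.057, 0.073], [0.5471, -0.0006, 0.073], [0.5321, 0.0012, 0.073]] [0.54292791 0.02993879 0.073     ]
shift [0.38, 0.011, 0.838] turn -0.0001 yaw 83.5 pos [0.5349, -0.0265, 0.2017] q [-0.19, -0.12, 1.88, -0.0, 1.39, -0.07] t 17.4 w 1.0 gf 0.0 F [-0.9, -0.2, 0.4]
```

View pics/w7.png

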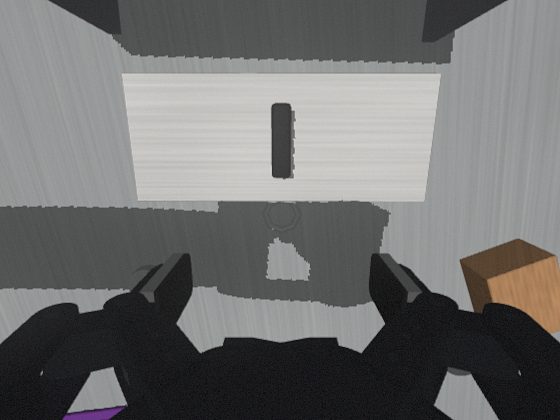

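The lid's bar is at (282,141), square to the image, so the tool is aligned with the lid. Grasp the bar and lift.

>>> arm_command([
  [0.3, [0.2, 0.003, 0], 0],
  [0.3, [0.375, 0.006, 0.2], 0],
  [0.3, [0.375, 0.006, 0.4], 0],
  [0.3, [0.375, 0.006, 0.6], 0],
  [0.3, [0.375, 0.006, 0.75], 0],
  [0.3, [0.375, 0.006, 0.836], 0],
  [0.3, [0.375, 0.006, 0.836], 0],
  [0.3, [0.375, 0.006, 0.836], 0],
  [-1, [0.375, 0.006, 0.836], 0],
  [-1, [0.375, 0.006, 0.836], 0],
  [-1, [0.375, 0.006, 0.836], 0],
  [-1, [0.375, 0.006, 0.836], 0],
  [-1, [0.375, 0.006, 0.836], 0],
  [-1, [0.375, 0.006, 0.836], 0],
  [-1, [0.375, 0.006, 0.836], 0],
  [-1, [0.375, 0.006, 0.836], 0],
])

```text
time: 18.78
tool_pos: [0.5433, 0.0312, 0.0786]
tool_rot: [0.001, 0.746, 0.666, 0.001]
contact_force: [-1.5, -0.7, 6.5]
gripper_width: 0.173
grasp_force: 62.8
```

```bash
python3 - <<'E'
from h import *
go([.557,.228,.2],np.radians(83.5))
E
```

```text
shift [1.314, -0.053, -0.81] turn 0.0002 yaw 83.6 pos [0.5433, 0.0312, 0.0786] q [-0.08, 0.04, 1.94, -0.0, 1.16, 0.03] t 18.8 w 0.173 gf 62.8 F [-1.5, -0.7, 6.5]
```

>>> arm_command([
  [-1, [0, 0, -0.1], 0],
  [-1, [0, 0, -0.25], 0],
  [-1, [0, 0, -0.4], 0],
  [-1, [0, 0, -0.6], 0],
  [-1, [0, 0, -0.81], 0],
  [-1, [0.1, 0, -0.81], 0],
  [-1, [0.25, 0, -0.81], 0],
  [-1, [0.45, 0, -0.81], 0],
  [-1, [0.65, -0.026, -0.81], 0],
  [-1, [0.65, -0.026, -0.81], 0],
  [-1, [0.65, -0.026, -0.81], 0],
])

```text
time: 19.7
tool_pos: [0.5483, 0.1299, 0.1976]
tool_rot: [-0.0, 0.745, 0.667, -0.001]
contact_force: [0.4, 0.4, -2.3]
gripper_width: 0.177
grasp_force: 61.7
```

>>> arm_command([
  [-1, [0.1, -0.007, 0], 0],
  [-1, [0.3, -0.013, 0], 0],
  [-1, [0.5, -0.02, 0], 0],
  [-1, [0.66, -0.026, 0], 0],
  [-1, [0.66, -0.026, 0], 0],
  [-1, [0.66, -0.026, 0], 0],
])

```text
time: 20.2
tool_pos: [0.556, 0.2273, 0.1976]
tool_rot: [0.0, 0.745, 0.667, -0.001]
contact_force: [0.2, 0.1, -1.9]
gripper_width: 0.168
grasp_force: 61.7
```

```bash
python3 - <<'E'
from h import *
go([.557,.228,.16],np.radians(83.5))
p=shot('top');s=manip.state()['tool_pos'];print(px(p,[.557,.228,.115]),px(p,s+[0,0,-.032]))
for k in ['lid','tray','filter1','filter2','filter3']: print(k,[(round(d['confidence'],2),np.round(d['extent']).tolist()) for d in manip.search_frame(p,k)[:3]])
E
```

```text
shift [0.006, 0.006, 0.251] turn 0.0003 yaw 83.6 pos [0.556, 0.2273, 0.1976] q [0.26, 0.04, 1.73, -0.0, 1.38, 0.38] t 20.2 w 0.168 gf 61.7 F [0.2, 0.1, -1.9]
[192.64487749 182.71861905] [189.82433636 178.64174015]
lid [(0.98, [164.0, 124.0, 226.0, 197.0]), (0.59, [367.0, 256.0, 398.0, 285.0])]
tray [(0.88, [249.0, 147.0, 307.0, 251.0]), (0.56, [59.0, 188.0, 105.0, 220.0])]
filter1 [(0.8, [271.0, 154.0, 284.0, 177.0]), (0.72, [322.0, 257.0, 336.0, 273.0]), (0.68, [263.0, 218.0, 276.0, 241.0])]
filter2 [(0.8, [271.0, 154.0, 284.0, 177.0]), (0.72, [322.0, 257.0, 336.0, 273.0]), (0.68, [263.0, 218.0, 276.0, 241.0])]
filter3 [(0.8, [271.0, 154.0, 284.0, 177.0]), (0.72, [322.0, 257.0, 336.0, 273.0]), (0.68, [263.0, 218.0, 276.0, 241.0])]
```

>>> arm_command([
  [-1, [0.006, 0.006, 0.1], 0],
  [-1, [0.006, 0.006, 0.18], 0],
  [-1, [0.006, 0.006, 0.22], 0],
  [-1, [0.006, 0.006, 0.24], 0],
  [-1, [0.006, 0.006, 0.252], 0],
  [-1, [0.006, 0.006, 0.252], 0],
  [-1, [0.006, 0.006, 0.252], 0],
  [-1, [0.006, 0.006, 0.252], 0],
])

```text
time: 21.17
tool_pos: [0.5575, 0.2284, 0.1609]
tool_rot: [0.0, 0.746, 0.666, 0.0]
contact_force: [0.3, -1.2, -0.5]
gripper_width: 0.168
grasp_force: 61.7
```

>>> arm_command([
  [-0.5, [0, 0, 0], 0],
  [-0.2, [0, 0, 0], 0],
  [0.3, [0, 0, 0], 0],
  [0.3, [0, 0, 0], 0],
  [0.3, [0, 0, 0], 0],
  [0.3, [0, 0, 0], 0],
  [0.3, [0, 0, -0.1], 0],
  [0.3, [0, 0, -0.3], 0],
  [0.3, [0, 0, -0.5], 0],
  [0.3, [0, 0, -0.7], 0],
  [0.3, [0, 0, -0.7], 0],
  [0.3, [0, 0, -0.7], 0],
])

```text
time: 22.17
tool_pos: [0.5584, 0.2287, 0.2686]
tool_rot: [0.001, 0.746, 0.666, 0.003]
contact_force: [0.4, -0.2, -0.2]
gripper_width: 0.649
grasp_force: 0.0
```

>>> arm_command([
  [0.3, [-0.3, 0, 0], 0],
  [0.3, [-0.6, 0, 0], 0],
  [0.3, [-0.95, 0, 0], 0],
  [0.3, [-0.95, 0, 0], 0],
  [0.3, [-0.95, 0, 0], 0],
])

```text
time: 22.58
tool_pos: [0.5402, 0.0835, 0.2634]
tool_rot: [-0.001, 0.747, 0.665, -0.001]
contact_force: [0.4, 0.2, -0.6]
gripper_width: 0.646
grasp_force: 0.0
```

>>> arm_command([
  [0.3, [-0.3, 0, 0], 0],
  [0.3, [-0.6, 0, 0], 0],
  [0.3, [-0.8, 0, 0], 0],
  [0.3, [-0.8, 0, 0], 0],
  [0.3, [-0.8, 0, 0], 0],
])

```text
time: 23.0
tool_pos: [0.5273, -0.0332, 0.264]
tool_rot: [-0.001, 0.747, 0.665, -0.0]
contact_force: [0.2, 0.3, 0.1]
gripper_width: 0.646
grasp_force: 0.0
```

```bash
python3 - <<'E'
from h import *
go([.535,-.05,.2],np.radians(83.5))
p=shot('wrist','w8.png');a=shot('top','t8.png')
for P in (p,a):
  for k in ['lid','tray','filter1','filter1_stub']: print(k,[(round(d['confidence'],2),np.round(d['extent']).tolist()) for d in manip.search_frame(P,k)[:4]])
A=cv2.resize(a['frame'][105:260,130:310],(466,401),interpolation=cv2.INTER_CUBIC)
W=p['frame'][:300,60:500]
cv2.imwrite('pics/c8.png',np.vstack([cv2.resize(A,(372,320)),cv2.resize(W,(372,254))])[:,:,::-1])
E
```

```text
shift [-0.106, 0.065, 0.426] turn -0.0003 yaw 83.4 pos [0.5273, -0.0332, 0.264] q [-0.2, -0.18, 1.83, 0.0, 1.5, -0.09] t 23.0 w 0.646 gf 0.0 F [0.2, 0.3, 0.1]
lid []
tray [(0.73, [279.0, 331.0, 286.0, 344.0]), (0.61, [166.0, 86.0, 408.0, 211.0])]
filter1 [(0.73, [324.0, 118.0, 392.0, 143.0]), (0.66, [186.0, 121.0, 250.0, 146.0])]
filter1_stub []
lid [(0.27, [264.0, 214.0, 269.0, 233.0])]
tray [(0.92, [248.0, 145.0, 302.0, 251.0])]
filter1 [(0.73, [272.0, 152.0, 280.0, 181.0]), (0.66, [268.0, 185.0, 278.0, 208.0])]
filter1_stub [(0.64, [276.0, 153.0, 280.0, 181.0])]
```

View pics/c8.png

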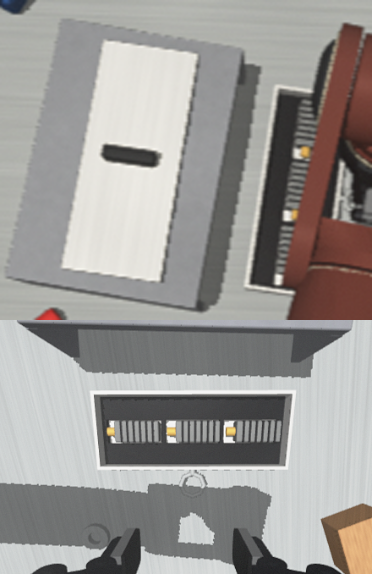

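The lid lies flat in the middle of the bay roof. All three filters are present, stubs to the left in the wrist view (about (185–249), (258–320), (326–392) × row 131). Measure them from closer.

>>> arm_command([
  [0.2, [0.05, 0.05, 0.15], 0],
  [0.2, [0.05, 0.05, 0.3], 0],
  [0.2, [0.05, 0.05, 0.426], 0],
  [0.2, [0.05, 0.05, 0.426], 0],
  [0.2, [0.05, 0.05, 0.426], 0],
  [0.2, [0.05, 0.05, 0.426], 0],
])

```text
time: 24.0
tool_pos: [0.5366, -0.026, 0.2028]
tool_rot: [0.001, 0.746, 0.666, 0.001]
contact_force: [0.7, 0.6, 0.4]
gripper_width: 0.598
grasp_force: 0.0
```

```bash
python3 - <<'E'
from h import *
p=shot('wrist','w9.png'); s=manip.state(); y,M=yaw(); print(s['tool_pos'],np.degrees(y))
g=cv2.cvtColor(p['frame'],cv2.COLOR_RGB2GRAY); f=p['frame'].astype(int)
br=(f[:,:,0]-f[:,:,2]>60)&(f[:,:,0]>110); br[230:]=0
n,l,st,ce=cv2.connectedComponentsWithStats(br.astype(np.uint8))
for i in range(1,n):
    if st[i,4]>15: print('brass',st[i],ce[i].round(1))
rows=[int(ce[i][1]) for i in range(1,n) if st[i,4]>15]
r=int(np.median(rows)) if rows else 140
print('row',r); print([int(x) for x in g[r-8:r+9,120:450].mean(0)])
c=281; print('col',[int(x) for x in g[60:220,300:330].mean(1)])
E
```

```text
[ 0.5369472  -0.02609298  0.20334345] 83.56434416467413
brass [158 134  11  12 121] [163.  139.6]
brass [243 134  13  12 136] [249. 140.]
brass [327 134  14  13 155] [333.5 139.9]
row 139
[224, 223, 221, 221, 222, 223, 223, 224, 224, 223, 223, 223, 224, 225, 224, 222, 223, 234, 244, 246, 247, 234, 166, 115, 119, 118, 118, 117, 118, 118, 118, 117, 105, 79, 65, 65, 69, 81, 121, 159, 165, 166, 169, 180, 195, 213, 219, 216, 181, 174, 177, 177, 177, 178, 178, 156, 91, 72, 91, 146, 182, 178, 179, 178, 158, 92, 71, 90, 147, 182, 179, 179, 179, 162, 94, 70, 88, 142, 180, 180, 180, 181, 168, 93, 71, 86, 142, 184, 181, 181, 182, 171, 95, 71, 85, 141, 186, 183, 182, 185, 176, 96, 71, 85, 138, 184, 184, 184, 184, 175, 139, 87, 75, 76, 80, 86, 70, 77, 76, 78, 76, 63, 74, 163, 216, 220, 219, 219, 218, 213, 213, 213, 214, 215, 211, 158, 163, 182, 181, 181, 181, 181, 182, 165, 68, 71, 102, 175, 183, 181, 181, 183, 172, 67, 72, 97, 165, 183, 181, 181, 183, 172, 67, 71, 95, 160, 183, 181, 180, 184, 171, 67, 69, 97, 165, 182, 180, 180, 183, 171, 68, 69, 96, 165, 182, 179, 180, 181, 168, 72, 68, 92, 157
[... 704 characters left out ...]
23, 224, 223, 224, 223, 223, 223, 223, 223, 224, 223, 223, 223, 223, 221, 241, 247, 246, 246, 249, 241, 104, 113, 103, 73, 58, 59, 62, 68, 74, 77, 77, 76, 76, 77, 77, 76, 76, 76, 75, 76, 76, 75, 76, 75, 75, 75, 75, 75, 75, 74, 74, 75, 74, 74, 72, 85, 117, 123, 127, 145, 150, 150, 148, 149, 152, 151, 149, 145, 145, 140, 141, 141, 141, 141, 141, 140, 139, 141, 141, 140, 152, 152, 151, 151, 151, 152, 147, 124, 65, 66, 72, 73, 72, 73, 72, 73, 73, 72, 73, 73, 73, 73, 73, 72, 72, 73, 72, 73, 73, 73, 73, 73, 73, 73, 73, 73, 71, 89, 130, 151, 149, 138, 227, 248, 246, 246, 241, 225, 226, 226, 227, 227, 226, 209, 165, 130, 130, 130, 131, 131, 131, 130, 131, 130, 130, 131, 131, 130, 130, 131, 131, 131]
```

```bash
python3 - <<'E'
from h import *
p=shot('wrist'); y,M=yaw(); ang=np.radians(83.5)
u=np.array([np.cos(ang),np.sin(ang),0]); ty=np.array([-np.sin(ang),np.cos(ang),0]) # tray x, y axes
g=cv2.cvtColor(p['frame'],cv2.COLOR_RGB2GRAY).astype(float); P=g[132:149,:].mean(0)
def cross(P,lo,hi,lev,rising):
    for i in range(lo,hi):
        a,b=P[i],P[i+1]
        if (rising and a<lev<=b) or (not rising and a>=lev>b): yield i+(lev-a)/(b-a)
V=140.
def loc(c,z,v=V): X=at(p,c,v,z); return X@ty*1000
Lo=next(cross(P,130,145,229,True)); Li=next(cross(P,138,150,190,False))
Ro=list(cross(P,405,445,232,False)); Ri=list(cross(P,405,440,190,True)); print('rim',Lo,Li,Ri,Ro)
print('outer',loc(Lo,.042),loc(Ro[-1],.042),'mid',(loc(Lo,.042)+loc(Ro[-1],.042))/2,'inner mid',(loc(Li,.042)+loc(Ri[-1],.042))/2)
for s0,e0 in [(150,236),(238,322),(322,412)]:
    st=next(cross(P,s0,s0+15,100,True)); en=[c for c in cross(P,s0+60,e0,120,False)]
    print('stub',round(st,1),loc(st,.020).round(1),'ends',np.round(en,1),[loc(c,.034).round(1) for c in en])
col=g[:,300:330].mean(1)
for nm,lo,hi,lev,r,z in [('rim far out',75,90,232,True,.042),('rim near out',185,205,235,False,.042),('f far',120,128,100,True,.034),('f near',150,160,100,False,.034)]:
    for c in cross(col,lo,hi,lev,r): print(nm,round(c,1),(at(p,315,c,z)@u*1000).round(1))
print('bay center etc: u,ty of (0.5433,0.0312)',np.array([.5433,.0312,0])@u*1000,np.array([.5433,.0312,0])@ty*1000)
E
```

```text
rim 136.31914893617022 141.41588385994876 [np.float64(415.4115092290988)] [np.float64(420.4764705882353)]
outer -405.78809017641294 -667.1052411900797 mid -536.4466656832464 inner mid -536.4479058140591
stub 157.1 -416.0 ends [211.4 220.4 230. ] [np.float64(-472.9), np.float64(-481.4), np.float64(-490.5)]
stub 241.8 -499.9 ends [298.8 307.7 317.2] [np.float64(-555.5), np.float64(-564.0), np.float64(-573.0)]
stub 322.1 -579.6 ends [385.5 394.4 403.5] [np.float64(-637.6), np.float64(-646.1), np.float64(-654.7)]
rim far out 81.5 140.9
rim near out 194.4 39.8
f far 123.1 106.0
f near 155.4 76.3
bay center etc: u,ty of (0.5433,0.0312) 92.5027479372133 -536.2756489195312
```

>>> arm_command([
  [0, [0.37, -0.55, 0], 0.25],
  [0, [0.37, -0.55, 0], 0.25],
  [0, [0.37, -0.55, 0], 0.25],
  [0, [0.37, -0.55, 0], 0.25],
  [0, [0.37, -0.55, 0], 0.25],
  [0, [0.37, -0.55, 0], 0.25],
  [0, [0.37, -0.55, 0], 0.25],
  [0, [0.37, -0.55, 0.2], 0.25],
  [0, [0.37, -0.55, 0.4], 0.25],
  [0, [0.37, -0.55, 0.55], 0.25],
  [0, [0.37, -0.55, 0.55], 0.25],
  [0, [0.37, -0.55, 0.55], 0.25],
  [0, [0.37, -0.55, 0.55], 0.25],
  [0, [0.37, -0.55, 0.55], 0.25],
  [0, [0.37, -0.55, 0.55], 0.25],
  [0, [0.37, -0.55, 0.55], 0.25],
])

```text
time: 25.43
tool_pos: [0.4609, 0.0384, 0.1199]
tool_rot: [0.0, 0.998, -0.055, 0.001]
contact_force: [0.4, -0.3, 0.1]
gripper_width: 0.502
grasp_force: 0.0
```

```bash
cat >> h.py <<'E'
A0=np.radians(83.5);U=np.array([np.cos(A0),np.sin(A0),0]);T=np.array([-np.sin(A0),np.cos(A0),0])
def pk(u,t,z): return U*u+T*t+[0,0,z]
def ut():
    s=manip.state()['tool_pos']; print('u,t mm',(s@U*1000).round(1),(s@T*1000).round(1),'z',s[2].round(4))
def tray(p):  # tray + filter check in top picture via network
    for k in ['tray','filter1','hook']: print(k,[(round(d['confidence'],2),np.round(d['extent']).tolist()) for d in manip.search_frame(p,k)[:3]])
E
python3 - <<'E'
from h import *
ut(); go(pk(.0908,-.4544,.0515),np.radians(-6.5))
E
```

```text
u,t mm 90.3 -453.6 z 0.1199
shift [0.005, -0.003, 0.456] turn 0.0004 yaw -6.4 pos [0.4609, 0.0384, 0.1199] q [-0.08, -0.22, 2.11, 0.0, 1.26, 1.6] t 25.4 w 0.502 gf 0.0 F [0.4, -0.3, 0.1]
```

>>> arm_command([
  [0, [0.005, -0.003, 0.2], 0],
  [0, [0.005, -0.003, 0.35], 0],
  [0, [0.005, -0.003, 0.42], 0],
  [0, [0.005, -0.003, 0.456], 0],
  [0, [0.005, -0.003, 0.456], 0],
  [0, [0.005, -0.003, 0.456], 0],
  [-1, [0.005, -0.003, 0.456], 0],
  [-1, [0.005, -0.003, 0.456], 0],
  [-1, [0.005, -0.003, 0.456], 0],
  [-1, [0.005, -0.003, 0.456], 0],
  [-1, [0.005, -0.003, 0.456], 0],
  [-1, [0.005, -0.003, 0.456], 0],
  [-1, [0.005, -0.003, 0.456], 0],
  [-1, [0.005, -0.003, 0.456], 0],
])

```text
time: 26.6
tool_pos: [0.4625, 0.0387, 0.0524]
tool_rot: [0.0, 0.998, -0.056, 0.002]
contact_force: [-0.5, 0.2, 6.8]
gripper_width: 0.303
grasp_force: 59.7
```

```bash
python3 - <<'E'
from h import *
ut(); go(pk(.0908,-.4544,.0515),np.radians(-6.5))
E
```

```text
u,t mm 90.9 -455.2 z 0.0524
shift [-0.005, 0.0, 0.006] turn 0.0002 yaw -6.4 pos [0.4625, 0.0387, 0.0524] q [-0.08, -0.11, 2.14, -0.0, 1.11, 1.61] t 26.6 w 0.303 gf 59.7 F [-0.5, 0.2, 6.8]
```

>>> arm_command([
  [-1, [0, 0, -0.1], 0],
  [-1, [0, 0, -0.25], 0],
  [-1, [0, 0, -0.4], 0],
  [-1, [0, 0, -0.5], 0],
  [-1, [0, 0, -0.5], -0.25],
  [-1, [0, 0, -0.5], -0.25],
  [-1, [0, 0, -0.5], -0.25],
  [-1, [0, 0, -0.5], -0.25],
  [-1, [0, 0, -0.5], -0.25],
  [-1, [0, 0, -0.5], -0.25],
  [-1, [0, 0, -0.5], -0.25],
  [-1, [0, 0, -0.5], -0.25],
  [-1, [0, 0, -0.5], -0.25],
  [-1, [0, 0, -0.5], -0.25],
  [-1, [0, 0, -0.5], -0.25],
  [-1, [0, 0, -0.5], -0.25],
  [-1, [0, 0, -0.5], -0.25],
  [-1, [0, 0, -0.5], -0.25],
  [-1, [0, 0, -0.5], -0.25],
])

```text
time: 28.18
tool_pos: [0.461, 0.0388, 0.1255]
tool_rot: [0.0, 0.746, 0.666, 0.0]
contact_force: [-0.5, -0.8, -0.2]
gripper_width: 0.305
grasp_force: 59.1
```

>>> arm_command([
  [-1, [0, 0, 0], -0.25],
  [-1, [0, 0, 0], -0.25],
  [-1, [0, 0, 0], -0.25],
  [-1, [0, 0, 0], -0.25],
  [-1, [0, 0, 0], -0.25],
  [-1, [0, 0, 0], -0.25],
  [-1, [0, 0, 0], -0.25],
  [-1, [0, 0, 0], -0.25],
  [-1, [0, 0, 0], -0.25],
  [-1, [0, 0, 0], -0.25],
  [-1, [0, 0, 0], -0.25],
  [-1, [0, 0, 0], -0.25],
  [-1, [0, 0, 0], -0.25],
  [-1, [0, 0, 0], -0.25],
  [-1, [0, 0, 0], -0.25],
  [-1, [0, 0, 0], -0.25],
])

```text
time: 29.52
tool_pos: [0.461, 0.0388, 0.1255]
tool_rot: [0.0, 0.057, 0.998, -0.0]
contact_force: [0.3, 0.3, -1.1]
gripper_width: 0.3
grasp_force: 59.1
```

```bash
python3 - <<'E'
from h import *
ut(); go(pk(.0908,-.4540,.0520),np.radians(173.5))
a=shot('top'); tray(a)
E
```

```text
u,t mm 90.8 -453.7 z 0.1255
shift [-0.002, 0.0, 0.49] turn -0.0002 yaw 173.4 pos [0.461, 0.0388, 0.1255] q [-0.08, -0.23, 2.1, -0.0, 1.27, -1.53] t 29.5 w 0.3 gf 59.1 F [0.3, 0.3, -1.1]
tray [(0.69, [368.0, 122.0, 394.0, 145.0]), (0.59, [248.0, 149.0, 302.0, 250.0]), (0.45, [275.0, 154.0, 286.0, 181.0])]
filter1 [(0.84, [272.0, 157.0, 286.0, 181.0]), (0.6, [262.0, 234.0, 274.0, 239.0]), (0.31, [380.0, 209.0, 457.0, 230.0])]
hook [(0.88, [382.0, 209.0, 454.0, 228.0]), (0.73, [399.0, 293.0, 418.0, 380.0])]
```

>>> arm_command([
  [-1, [0, 0, 0.15], 0],
  [-1, [0, 0, 0.3], 0],
  [-1, [0, 0, 0.38], 0],
  [-1, [0, 0, 0.42], 0],
  [-1, [0, 0, 0.44], 0],
  [-1, [0, 0, 0.46], 0],
  [-1, [0, 0, 0.475], 0],
  [-1, [0, 0, 0.485], 0],
  [-1, [0, 0, 0.49], 0],
  [-1, [0, 0, 0.49], 0],
])

```text
time: 30.55
tool_pos: [0.4614, 0.0388, 0.0524]
tool_rot: [0.0, 0.056, 0.998, 0.0]
contact_force: [-0.2, 0.6, -0.9]
gripper_width: 0.304
grasp_force: 59.2
```

```bash
python3 - <<'E'
from h import *
ut(); go(pk(.0908,-.4540,.0520),np.radians(173.5))
E
```

```text
u,t mm 90.8 -454.0 z 0.0524
shift [0.0, -0.0, 0.003] turn 0.0002 yaw 173.6 pos [0.4614, 0.0388, 0.0524] q [-0.08, -0.11, 2.14, 0.0, 1.11, -1.54] t 30.6 w 0.304 gf 59.2 F [-0.2, 0.6, -0.9]
```

>>> arm_command([
  [-1, [0, 0, 0.006], 0],
  [-1, [0, 0, 0.006], 0],
  [-0.2, [0, 0, 0.006], 0],
  [0, [0, 0, 0.006], 0],
  [0, [0, 0, 0.006], 0],
  [0, [0, 0, 0.006], 0],
  [0, [0, 0, -0.1], 0],
  [0, [0, 0, -0.3], 0],
  [0, [0, 0, -0.5], 0],
  [0, [0, 0, -0.5], 0],
  [0, [0.0, 0, -0.5], 0],
])

```text
time: 31.47
tool_pos: [0.4627, 0.0387, 0.1293]
tool_rot: [0.003, 0.056, 0.998, -0.0]
contact_force: [0.3, -0.2, 0.3]
gripper_width: 0.503
grasp_force: 0.0
```

```bash
python3 - <<'E'
from h import *
ut(); go(pk(.0908,-.5364,.12),np.radians(173.5))
p=shot('wrist','w10.png'); print([ (round(d['confidence'],2),np.round(d['extent']).tolist()) for d in manip.search_frame(p,'filter1')[:4]])
print(px(p,pk(.0908,-.4544,.034)),px(p,pk(.0908,-.5364,.034)))
E
```

```text
u,t mm 90.8 -455.4 z 0.1293
shift [-0.54, -0.001, 0.065] turn 0.0002 yaw 173.6 pos [0.4627, 0.0387, 0.1293] q [-0.08, -0.23, 2.1, -0.0, 1.27, -1.54] t 31.5 w 0.503 gf 0.0 F [0.3, -0.2, 0.3]
[(0.73, [264.0, 264.0, 298.0, 344.0]), (0.66, [260.0, 170.0, 303.0, 257.0])]
[280.56230636 216.22331527] [280.45109778 311.50752368]
```

>>> arm_command([
  [0, [-0.25, 0, 0.06], 0],
  [0, [-0.5, 0, 0.06], 0],
  [0, [-0.545, 0, 0.06], 0],
  [0, [-0.545, 0, 0.06], 0],
  [0, [-0.545, 0, 0.06], 0],
  [0, [-0.545, 0, 0.06], 0],
  [0, [-0.545, 0, 0.06], 0],
])

```text
time: 32.15
tool_pos: [0.541, 0.0299, 0.1175]
tool_rot: [-0.001, 0.056, 0.998, 0.0]
contact_force: [0.2, -0.2, -0.3]
gripper_width: 0.498
grasp_force: 0.0
```

```bash
python3 - <<'E'
from h import *
ut(); go(pk(.0908,-.5367,.0515),np.radians(173.5))
p=shot('wrist','w11.png')
f=p['frame'].astype(int); br=(f[:,:,0]-f[:,:,2]>60)&(f[:,:,0]>110)
n,l,st,ce=cv2.connectedComponentsWithStats(br.astype(np.uint8))
for i in range(1,n):
    if st[i,4]>15: X=at(p,*ce[i],.024); print('brass',st[i],ce[i].round(1),'u,t',(X@U*1000).round(1),(X@T*1000).round(1))
E
```

```text
u,t mm 90.9 -534.1 z 0.1175
shift [-0.018, -0.001, 0.44] turn 0.0002 yaw 173.6 pos [0.541, 0.0299, 0.1175] q [-0.08, -0.02, 1.92, -0.0, 1.23, -1.54] t 32.1 w 0.498 gf 0.0 F [0.2, -0.2, -0.3]
brass [273 146  16  18 275] [280.5 154.7] u,t 90.8 -486.7
brass [273 175  15  19 268] [280.1 183.4] u,t 90.5 -507.2
brass [273 274  14  21 258] [279.6 283.9] u,t 90.2 -587.8
```

>>> arm_command([
  [0, [-0.016, 0, 0.2], 0],
  [0, [-0.016, 0, 0.35], 0],
  [0, [-0.016, 0, 0.41], 0],
  [0, [-0.016, 0, 0.438], 0],
  [0, [-0.016, 0, 0.438], 0],
  [0, [-0.016, 0, 0.438], 0],
  [-1, [-0.016, 0, 0.438], 0],
  [-1, [-0.016, 0, 0.438], 0],
  [-1, [-0.016, 0, 0.438], 0],
  [-1, [-0.016, 0, 0.438], 0],
  [-1, [-0.016, 0, 0.438], 0],
  [-1, [-0.016, 0, 0.438], 0],
  [-1, [-0.016, 0, 0.438], 0],
  [-1, [-0.016, 0, 0.438], 0],
])

```text
time: 33.37
tool_pos: [0.5461, 0.0293, 0.0543]
tool_rot: [0.002, 0.056, 0.998, -0.0]
contact_force: [-1.8, 1.2, 7.0]
gripper_width: 0.297
grasp_force: 59.6
```

```bash
python3 - <<'E'
from h import *
ut(); go(pk(.0908,-.5367,.0515),np.radians(173.5))
E
```

```text
u,t mm 90.9 -539.3 z 0.0543
shift [0.017, -0.001, 0.019] turn 0.0002 yaw 173.6 pos [0.5461, 0.0293, 0.0543] q [-0.08, 0.08, 1.94, -0.0, 1.11, -1.54] t 33.4 w 0.297 gf 59.6 F [-1.8, 1.2, 7.0]
```

>>> arm_command([
  [-1, [0, 0, -0.1], 0],
  [-1, [0, 0, -0.25], 0],
  [-1, [0, 0, -0.4], 0],
  [-1, [0, 0, -0.5], 0],
  [-1, [0, 0, -0.5], 0.25],
  [-1, [0, 0, -0.5], 0.25],
  [-1, [0, 0, -0.5], 0.25],
  [-1, [0, 0, -0.5], 0.25],
  [-1, [0, 0, -0.5], 0.25],
  [-1, [0, 0, -0.5], 0.25],
  [-1, [0, 0, -0.5], 0.25],
  [-1, [0, 0, -0.5], 0.25],
  [-1, [0, 0, -0.5], 0.25],
  [-1, [0, 0, -0.5], 0.25],
  [-1, [0, 0, -0.5], 0.25],
  [-1, [0, 0, -0.5], 0.25],
  [-1, [0, 0, -0.5], 0.25],
  [-1, [0, 0, -0.5], 0.25],
  [-1, [0, 0, -0.5], 0.25],
])

```text
time: 34.95
tool_pos: [0.5446, 0.0294, 0.1274]
tool_rot: [0.0, 0.745, 0.667, 0.0]
contact_force: [-0.3, 0.2, -0.2]
gripper_width: 0.298
grasp_force: 59.0
```

>>> arm_command([
  [-1, [0, 0, 0], 0.25],
  [-1, [0, 0, 0], 0.25],
  [-1, [0, 0, 0], 0.25],
  [-1, [0, 0, 0], 0.25],
  [-1, [0, 0, 0], 0.25],
  [-1, [0, 0, 0], 0.25],
  [-1, [0, 0, 0], 0.25],
  [-1, [0, 0, 0], 0.25],
  [-1, [0, 0, 0], 0.25],
  [-1, [0, 0, 0], 0.25],
  [-1, [0, 0, 0], 0.25],
  [-1, [0, 0, 0], 0.25],
  [-1, [0, 0, 0], 0.25],
  [-1, [0, 0, 0], 0.25],
  [-1, [0, 0, 0], 0.25],
  [-1, [0, 0, 0], 0.25],
])

```text
time: 36.28
tool_pos: [0.5446, 0.0294, 0.1273]
tool_rot: [0.0, 0.998, -0.055, 0.0]
contact_force: [-0.3, 0.5, -0.4]
gripper_width: 0.3
grasp_force: 59.0
```

```bash
python3 - <<'E'
from h import *
ut(); go(pk(.0908,-.5364,.0520),np.radians(-6.5))
a=shot('top'); tray(a)
E
```

```text
u,t mm 90.8 -537.8 z 0.1273
shift [-0.009, 0.0, 0.502] turn 0.0005 yaw -6.3 pos [0.5446, 0.0294, 0.1273] q [-0.08, -0.02, 1.91, -0.0, 1.25, 1.6] t 36.3 w 0.3 gf 59.0 F [-0.3, 0.5, -0.4]
tray [(0.91, [256.0, 191.0, 298.0, 207.0])]
filter1 [(0.65, [270.0, 199.0, 277.0, 206.0])]
hook [(0.92, [394.0, 292.0, 416.0, 380.0]), (0.91, [382.0, 210.0, 453.0, 228.0])]
```

```bash
cat >> h.py <<'E'
def held(gz):
    "stub of held filter relative to TCP along tool x (mm); gz: TCP z at grasp"
    p=shot('wrist'); s=manip.state()['tool_pos']; y,M=yaw(); f=p['frame'].astype(int)
    br=(f[:,:,0]-f[:,:,2]>60)&(f[:,:,0]>100); n,l,st,ce=cv2.connectedComponentsWithStats(br.astype(np.uint8))
    for i in range(1,n):
        if st[i,4]>40:
            zb=s[2]-gz+.006
            r=[((at(p,ce[i][0],v,zb+.020)-s)@M[:,0]*1000).round(1) for v in (st[i,1],ce[i][1],st[i,1]+st[i,3])]
            print('brass',st[i].tolist(),'far/mid/near along tool x',r,'y',((at(p,*ce[i],zb+.020)-s)@M[:,1]*1000).round(1))
E
python3 - <<'E'
from h import *
held(.0543); cv2.imwrite('pics/w12.png',manip.grab_frame('wrist')['frame'][:,:,::-1])
E
```

```text
brass [274, 144, 15, 15, 221] far/mid/near along tool x [np.float64(59.8), np.float64(56.5), np.float64(52.6)] y 0.6
brass [270, 182, 22, 26, 545] far/mid/near along tool x [np.float64(41.3), np.float64(34.9), np.float64(27.8)] y 0.3
```

View pics/w12.png

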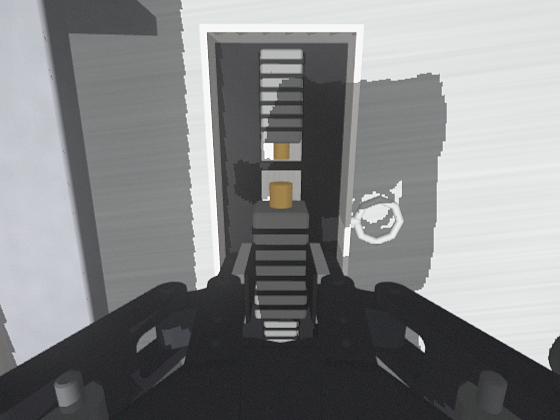

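The held filter is level in the pads, stub pointing away at (281,195); tray rim and C's stub (281,150) show beyond. Check the camera's bias along tool x with the rim.

```bash
python3 - <<'E'
from h import *
p=shot('wrist'); g=cv2.cvtColor(p['frame'],cv2.COLOR_RGB2GRAY).astype(float)
c=g[0:60,225:340].mean(1); print([int(x) for x in c[15:60]])
for r in range(20,40,2): print(r,(at(p,281,r,.042)@T*1000).round(1),end=' ')
print()
s=manip.state()['tool_pos'];zb=s[2]-.0543+.006
k=g[195:215,258:266].mean(1); print([int(x) for x in k])
for r in (199,201,203,205): print(r,((at(p,262,r,zb+.028)-s)@yaw()[1][:,0]*1000).round(1))
ut()
# w11 image (yaw173.5): near rim toward robot
q=cv2.imread('pics/w11.png',0).astype(float); print([int(x) for x in q[0:110,262:300].mean(1)])
E
```

```text
[226, 226, 226, 226, 226, 226, 226, 226, 227, 243, 247, 246, 246, 246, 246, 248, 245, 156, 129, 136, 140, 139, 138, 139, 140, 139, 139, 127, 94, 78, 79, 80, 79, 83, 98, 110, 116, 117, 116, 116, 116, 116, 117, 109, 88]
20 -668.7 22 -667.6 24 -666.5 26 -665.5 28 -664.4 30 -663.3 32 -662.2 34 -661.1 36 -660.0 38 -658.9 
[111, 111, 112, 109, 130, 132, 75, 80, 81, 80, 81, 81, 80, 81, 82, 81, 82, 86, 92, 96]
199 34.4
201 33.4
203 32.4
205 31.4
u,t mm 90.9 -537.9 z 0.1273
[228, 227, 226, 224, 223, 222, 221, 220, 220, 220, 221, 223, 224, 225, 224, 225, 243, 247, 247, 246, 246, 247, 247, 249, 221, 109, 117, 118, 118, 117, 116, 116, 117, 118, 116, 118, 107, 77, 64, 65, 65, 65, 68, 75, 83, 87, 77, 69, 130, 175, 186, 191, 190, 189, 189, 190, 190, 194, 157, 77, 82, 82, 80, 100, 158, 192, 189, 188, 188, 188, 188, 189, 192, 156, 75, 81, 81, 77, 119, 171, 189, 188, 188, 187, 187, 187, 190, 169, 110, 76, 78, 77, 98, 155, 188, 185, 181, 178, 175, 170, 171, 163, 121, 68, 72, 71, 80, 135, 170, 168]
```

>>> arm_command([
  [-1, [-0.03, 0, 0.1], 0],
  [-1, [-0.03, 0, 0.25], 0],
  [-1, [-0.03, 0, 0.36], 0],
  [-1, [-0.03, 0, 0.4], 0],
  [-1, [-0.03, 0, 0.42], 0],
  [-1, [-0.03, 0, 0.44], 0],
  [-1, [-0.03, 0, 0.455], 0],
  [-1, [-0.03, 0, 0.47], 0],
  [-1, [-0.03, 0, 0.48], 0],
  [-1, [-0.03, 0, 0.487], 0],
  [-1, [-0.03, 0, 0.487], 0],
])

```text
time: 37.55
tool_pos: [0.5404, 0.0299, 0.0545]
tool_rot: [-0.0, 0.998, -0.056, 0.0]
contact_force: [-0.8, 0.2, -0.0]
gripper_width: 0.298
grasp_force: 59.1
```

```bash
python3 - <<'E'
from h import *
ut(); go(pk(.0908,-.5333,.0535),np.radians(-6.5))
E
```

```text
u,t mm 90.9 -533.5 z 0.0545
shift [-0.002, 0.0, 0.007] turn 0.0002 yaw -6.4 pos [0.5404, 0.0299, 0.0545] q [-0.08, 0.07, 1.96, 0.0, 1.11, 1.6] t 37.5 w 0.298 gf 59.1 F [-0.8, 0.2, -0.0]
```

>>> arm_command([
  [-1, [0, 0, 0.006], 0],
  [-1, [0, 0, 0.006], 0],
  [-0.2, [0, 0, 0.006], 0],
  [0, [0, 0, 0.006], 0],
  [0, [0, 0, 0.006], 0],
  [0, [0, 0, 0.006], 0],
  [0, [0, 0, -0.1], 0],
  [0, [0, 0, -0.25], 0],
  [0, [0, 0, -0.42], 0],
  [0, [0.25, 0, -0.42], 0],
  [0, [0.45, 0, -0.42], 0],
  [0, [0.553, 0, -0.42], 0],
  [0, [0.553, 0, -0.42], 0],
  [0, [0.553, 0, -0.42], 0],
  [0, [0.553, 0, -0.42], 0],
])

```text
time: 38.8
tool_pos: [0.6215, 0.0208, 0.1164]
tool_rot: [-0.0, 0.998, -0.056, -0.001]
contact_force: [0.2, -0.3, -0.3]
gripper_width: 0.498
grasp_force: 0.0
```

```bash
python3 - <<'E'
from h import *
ut(); go(pk(.0908,-.6165,.0515),np.radians(-6.5))
E
```

```text
u,t mm 91.0 -615.1 z 0.1164
shift [0.01, 0.001, 0.432] turn 0.0002 yaw -6.4 pos [0.6215, 0.0208, 0.1164] q [-0.09, 0.17, 1.73, 0.0, 1.24, 1.6] t 38.8 w 0.498 gf 0.0 F [0.2, -0.3, -0.3]
```

>>> arm_command([
  [0, [0.006, 0, 0.2], 0],
  [0, [0.006, 0, 0.35], 0],
  [0, [0.006, 0, 0.4], 0],
  [0, [0.006, 0, 0.42], 0],
  [0, [0.006, 0, 0.42], 0],
  [0, [0.006, 0, 0.42], 0],
  [-1, [0.006, 0, 0.42], 0],
  [-1, [0.006, 0, 0.42], 0],
  [-1, [0.006, 0, 0.42], 0],
  [-1, [0.006, 0, 0.42], 0],
  [-1, [0.006, 0, 0.42], 0],
  [-1, [0.006, 0, 0.42], 0],
  [-1, [0.006, 0, 0.42], 0],
  [-1, [0.006, 0, 0.42], 0],
])

```text
time: 39.97
tool_pos: [0.6249, 0.0204, 0.0565]
tool_rot: [0.0, 0.998, -0.056, 0.002]
contact_force: [-0.9, 0.8, 5.9]
gripper_width: 0.286
grasp_force: 58.9
```

```bash
python3 - <<'E'
from h import *
ut(); go(pk(.0908,-.6165,.0515),np.radians(-6.5))
E
```

```text
u,t mm 91.0 -618.5 z 0.0565
shift [-0.014, 0.002, 0.033] turn 0.0002 yaw -6.4 pos [0.6249, 0.0204, 0.0565] q [-0.09, 0.25, 1.75, 0.0, 1.14, 1.6] t 40.0 w 0.286 gf 58.9 F [-0.9, 0.8, 5.9]
```

>>> arm_command([
  [-1, [0, 0, -0.1], 0],
  [-1, [0, 0, -0.25], 0],
  [-1, [0, 0, -0.4], 0],
  [-1, [0, 0, -0.5], 0],
  [-1, [0, 0, -0.5], -0.25],
  [-1, [0, 0, -0.5], -0.25],
  [-1, [0, 0, -0.5], -0.25],
  [-1, [0, 0, -0.5], -0.25],
  [-1, [0, 0, -0.5], -0.25],
  [-1, [0, 0, -0.5], -0.25],
  [-1, [0, 0, -0.5], -0.25],
  [-1, [0, 0, -0.5], -0.25],
  [-1, [0, 0, -0.5], -0.25],
  [-1, [0, 0, -0.5], -0.25],
  [-1, [0, 0, -0.5], -0.25],
  [-1, [0, 0, -0.5], -0.25],
  [-1, [0, 0, -0.5], -0.25],
  [-1, [0, 0, -0.5], -0.25],
  [-1, [0, 0, -0.5], -0.25],
])

```text
time: 41.55
tool_pos: [0.6236, 0.0205, 0.13]
tool_rot: [0.0, 0.746, 0.666, 0.0]
contact_force: [0.2, -0.4, 0.2]
gripper_width: 0.286
grasp_force: 59.0
```

>>> arm_command([
  [-1, [0, 0, 0], -0.25],
  [-1, [0, 0, 0], -0.25],
  [-1, [0, 0, 0], -0.25],
  [-1, [0, 0, 0], -0.25],
  [-1, [0, 0, 0], -0.25],
  [-1, [0, 0, 0], -0.25],
  [-1, [0, 0, 0], -0.25],
  [-1, [0, 0, 0], -0.25],
  [-1, [0, 0, 0], -0.25],
  [-1, [0, 0, 0], -0.25],
  [-1, [0, 0, 0], -0.25],
  [-1, [0, 0, 0], -0.25],
  [-1, [0, 0, 0], -0.25],
  [-1, [0, 0, 0], -0.25],
  [-1, [0, 0, 0], -0.25],
  [-1, [0, 0, 0], -0.25],
])

```text
time: 42.88
tool_pos: [0.6235, 0.0205, 0.1294]
tool_rot: [0.0, 0.057, 0.998, -0.0]
contact_force: [-0.8, 0.2, 0.1]
gripper_width: 0.285
grasp_force: 59.0
```

```bash
python3 - <<'E'
from h import *
ut(); go(pk(.0908,-.6184,.0520),np.radians(173.5))
held(.053)
a=shot('top'); tray(a)
E
```

```text
u,t mm 90.9 -617.2 z 0.1294
shift [-0.008, -0.001, 0.516] turn -0.0002 yaw 173.4 pos [0.6235, 0.0205, 0.1294] q [-0.09, 0.16, 1.72, -0.0, 1.26, -1.54] t 42.9 w 0.285 gf 59.0 F [-0.8, 0.2, 0.1]
brass [272, 16, 17, 23, 352] far/mid/near along tool x [np.float64(111.7), np.float64(107.6), np.float64(102.8)] y -0.4
brass [273, 143, 16, 17, 247] far/mid/near along tool x [np.float64(58.1), np.float64(54.4), np.float64(50.1)] y -0.4
brass [271, 302, 19, 11, 189] far/mid/near along tool x [np.float64(-27.9), np.float64(-30.8), np.float64(-34.9)] y -0.5
tray []
filter1 []
hook [(0.9, [381.0, 209.0, 456.0, 227.0]), (0.8, [395.0, 293.0, 416.0, 381.0])]
```

```bash
python3 - <<'E'
from h import *
p=shot('wrist'); g=cv2.cvtColor(p['frame'],cv2.COLOR_RGB2GRAY).astype(float); s=manip.state()['tool_pos']; zb=s[2]-.0565+.006; M=yaw()[1]
for e in (-3,0,3):
    print(e,'face bottom row',px(p,s+M[:,0]*(.036+e/1e3)+[0,0,zb-s[2]])[1].round(1),'face top row',px(p,s+M[:,0]*(.036+e/1e3)+[0,0,zb+.028-s[2]])[1].round(1))
print([int(x) for x in g[165:225,262:270].mean(1)]); print([int(x) for x in g[165:225,290:298].mean(1)])
# seated A,B stubs, using end disc
for v,n in ((143,'B far'),(160,'B near'),(16,'A far'),(39,'A near')): print(n,[(at(p,280,v,z)@T*1000).round(1) for z in (.014,.026)])
E
```

```text
-3 face bottom row 185.8 face top row 196.4
0 face bottom row 180.7 face top row 190.3
3 face bottom row 175.5 face top row 184.2
[54, 64, 130, 169, 164, 164, 166, 163, 164, 163, 164, 164, 164, 164, 164, 162, 164, 166, 142, 90, 81, 82, 82, 82, 83, 83, 83, 85, 92, 96, 98, 100, 101, 99, 100, 99, 100, 100, 99, 100, 89, 61, 47, 48, 48, 47, 59, 87, 100, 99, 98, 98, 98, 98, 98, 98, 99, 84, 49, 43]
[75, 82, 141, 222, 227, 234, 236, 236, 235, 235, 235, 236, 235, 235, 235, 244, 247, 250, 243, 116, 86, 88, 87, 85, 85, 84, 84, 87, 95, 98, 100, 101, 101, 100, 101, 101, 101, 100, 101, 102, 89, 64, 49, 49, 51, 49, 53, 82, 101, 99, 98, 99, 99, 98, 97, 98, 100, 84, 50, 46]
B far [np.float64(-562.8), np.float64(-562.3)]
B near [np.float64(-575.8), np.float64(-574.6)]
A far [np.float64(-476.6), np.float64(-480.5)]
A near [np.float64(-491.0), np.float64(-494.1)]
```

>>> arm_command([
  [-1, [-0.004, 0, 0.1], 0],
  [-1, [-0.004, 0, 0.25], 0],
  [-1, [-0.004, 0, 0.36], 0],
  [-1, [-0.004, 0, 0.4], 0],
  [-1, [-0.004, 0, 0.42], 0],
  [-1, [-0.004, 0, 0.44], 0],
  [-1, [-0.004, 0, 0.455], 0],
  [-1, [-0.004, 0, 0.465], 0],
  [-1, [-0.004, 0, 0.475], 0],
  [-1, [-0.004, 0, 0.48], 0],
  [-1, [-0.004, 0, 0.48], 0],
])

```text
time: 44.1
tool_pos: [0.6243, 0.0204, 0.0575]
tool_rot: [0.0, 0.056, 0.998, -0.0]
contact_force: [0.2, -0.9, -0.6]
gripper_width: 0.287
grasp_force: 59.0
```

```bash
python3 - <<'E'
from h import *
ut(); go(pk(.0908,-.6184,.0565),np.radians(173.5))
E
```

```text
u,t mm 91.0 -618.0 z 0.0575
shift [-0.003, -0.001, 0.007] turn 0.0002 yaw 173.6 pos [0.6243, 0.0204, 0.0575] q [-0.09, 0.25, 1.75, 0.0, 1.14, -1.54] t 44.1 w 0.287 gf 59.0 F [0.2, -0.9, -0.6]
```

>>> arm_command([
  [-1, [0, 0, 0.006], 0],
  [-1, [0, 0, 0.006], 0],
  [-0.2, [0, 0, 0.006], 0],
  [0, [0, 0, 0.006], 0],
  [0, [0, 0, 0.006], 0],
  [0, [0, 0, 0.006], 0],
  [0, [0, 0, -0.1], 0],
  [0, [0, 0, -0.3], 0],
  [0, [0, 0, -0.5], 0],
  [0, [0, 0, -0.75], 0],
  [0, [0, 0, -0.97], 0],
  [0, [0, 0, -0.97], 0],
])

```text
time: 45.1
tool_pos: [0.6284, 0.0201, 0.2126]
tool_rot: [0.008, 0.056, 0.998, -0.0]
contact_force: [0.1, 0.4, 1.2]
gripper_width: 0.502
grasp_force: 0.0
```

>>> arm_command([
  [0, [0.25, -0.15, 0], 0.25],
  [0, [0.5, -0.3, 0], 0.25],
  [0, [0.54, -0.37, 0], 0.25],
  [0, [0.54, -0.37, 0], 0.25],
  [0, [0.54, -0.37, 0], 0.25],
  [0, [0.54, -0.37, 0], 0.25],
  [0, [0.54, -0.37, 0], 0.25],
  [0, [0.54, -0.37, 0], 0.25],
  [0, [0.54, -0.37, 0], 0.25],
  [0, [0.54, -0.37, 0], 0.25],
  [0, [0.54, -0.37, 0], 0.25],
  [0, [0.54, -0.37, 0], 0.25],
  [0, [0.54, -0.37, 0], 0.25],
  [0, [0.54, -0.37, 0], 0.25],
  [0, [0.54, -0.37, 0], 0.25],
  [0, [0.54, -0.37, 0], 0.25],
  [0, [0.54, -0.37, 0], 0.25],
  [0, [0.54, -0.37, 0], 0.25],
])

```text
time: 46.6
tool_pos: [0.5374, -0.0256, 0.2028]
tool_rot: [0.0, 0.745, 0.667, 0.0]
contact_force: [-0.3, 0.2, 0.6]
gripper_width: 0.5
grasp_force: 0.0
```

```bash
python3 - <<'E'
from h import *
ut(); go([.537,-.026,.203],A0)
p=shot('wrist','w13.png'); g=cv2.cvtColor(p['frame'],cv2.COLOR_RGB2GRAY).astype(float); f=p['frame'].astype(int)
br=(f[:,:,0]-f[:,:,2]>60)&(f[:,:,0]>110); br[230:]=0
n,l,st,ce=cv2.connectedComponentsWithStats(br.astype(np.uint8))
for i in range(1,n):
    if st[i,4]>15: print('brass',st[i].tolist(),ce[i].round(1),'mid t',(at(p,*ce[i],.024)@T*1000).round(1),'u',(at(p,*ce[i],.024)@U*1000).round(1))
r=int(np.median([ce[i][1] for i in range(1,n) if st[i,4]>15])); P=g[r-8:r+9].mean(0); print(r,'cols from 125',[int(x) for x in P[125:430]])
c0=[(c,(at(p,c,r,.042)@T*1000).round(1)) for c in (135,137,139,141,143,145,413,415,417,419,421)]; print(c0)
print('col 300',[int(x) for x in g[75:205,300:330].mean(1)])
print([(v,(at(p,315,v,.042)@U*1000).round(1)) for v in (80,82,84,192,194,196)])
E
```

```text
u,t mm 35.4 -536.9 z 0.2028
shift [-0.003, -0.002, -0.002] turn 0.0003 yaw 83.6 pos [0.5374, -0.0256, 0.2028] q [-0.19, -0.12, 1.87, 0.0, 1.39, -0.07] t 46.6 w 0.5 gf 0.0 F [-0.3, 0.2, 0.6]
brass [221, 134, 14, 13, 153] [227.5 139.9] mid t -486.3 u 90.9
brass [306, 134, 12, 13, 135] [311.5 140. ] mid t -568.4 u 91.0
brass [391, 134, 11, 13, 126] [396.1 140.2] mid t -651.1 u 90.8
139 cols from 125 [224, 225, 225, 224, 224, 224, 225, 226, 226, 225, 223, 227, 238, 245, 246, 248, 214, 143, 117, 119, 120, 119, 118, 118, 119, 118, 117, 100, 72, 64, 67, 93, 146, 178, 180, 179, 178, 157, 99, 73, 90, 141, 181, 180, 179, 179, 157, 96, 72, 89, 144, 183, 180, 180, 180, 161, 95, 70, 87, 144, 184, 181, 181, 181, 165, 95, 70, 87, 144, 184, 182, 182, 183, 171, 96, 71, 86, 142, 187, 183, 183, 185, 174, 98, 71, 86, 143, 188, 185, 184, 184, 185, 184, 160, 124, 76, 100, 149, 171, 178, 189, 190, 194, 204, 210, 209, 209, 211, 210, 152, 80, 73, 79, 78, 79, 76, 56, 88, 164, 180, 183, 183, 185, 178, 122, 72, 80, 126, 188, 184, 182, 184, 178, 124, 72, 78, 124, 188, 184, 183, 184, 178, 124, 71, 78, 125, 189, 1
[... 1098 characters left out ...]
, 244, 247, 246, 248, 247, 176, 109, 116, 96, 57, 60, 60, 65, 73, 78, 78, 78, 78, 77, 77, 77, 77, 77, 77, 77, 76, 76, 76, 76, 75, 75, 75, 75, 75, 74, 75, 74, 74, 74, 74, 67, 110, 148, 152, 164, 166, 162, 158, 164, 165, 160, 154, 153, 161, 165, 167, 168, 166, 165, 164, 160, 152, 140, 132, 132, 149, 159, 160, 160, 162, 168, 169, 163, 122, 60, 72, 72, 72, 72, 72, 72, 73, 73, 72, 72, 73, 72, 72, 72, 72, 72, 72, 73, 72, 72, 73, 73, 72, 72, 73, 73, 73, 69, 117, 152, 150, 145, 186, 242, 247, 246, 244, 236, 227, 227, 228, 228, 228, 211, 163, 131, 131]
[(80, np.float64(142.5)), (82, np.float64(140.9)), (84, np.float64(139.3)), (192, np.float64(42.9)), (194, np.float64(40.9)), (196, np.float64(38.9))]
```

>>> arm_command([
  [0.3, [0.1, 0, -0.2], 0],
  [0.3, [0.3, -0.02, -0.4], 0],
  [0.3, [0.5, -0.03, -0.5], 0],
  [0.3, [0.7, -0.03, -0.5], 0],
  [0.3, [0.7, -0.03, -0.5], 0],
  [0.3, [0.7, -0.03, -0.5], 0],
])

```text
time: 47.15
tool_pos: [0.5447, 0.0803, 0.278]
tool_rot: [0.0, 0.745, 0.667, 0.0]
contact_force: [0.4, 0.5, -0.3]
gripper_width: 0.652
grasp_force: 0.0
```

>>> arm_command([
  [0.3, [0.3, -0.01, 0], 0],
  [0.3, [0.5, -0.02, 0], 0],
  [0.3, [0.65, -0.026, 0], 0],
  [0.3, [0.65, -0.026, 0], 0],
  [0.3, [0.65, -0.026, 0], 0],
  [0.3, [0.65, -0.026, 0], 0],
])

```text
time: 47.65
tool_pos: [0.5517, 0.1753, 0.2771]
tool_rot: [-0.0, 0.746, 0.666, -0.001]
contact_force: [-0.2, 0.6, -0.0]
gripper_width: 0.649
grasp_force: 0.0
```

```bash
python3 - <<'E'
from h import *
p=shot('wrist','w14.png')
r,b,c=bar(p,[.558,.2286,.154]); print(r,c,[x.round(4).tolist() for x in b])
ut(); go([c[0],c[1],.16],A0)
a=shot('top'); tray(a); print([(d['confidence'],d['extent']) for d in manip.search_frame(a,'lid')[:2]])
E
```

```text
((280.0, 146.0), (74.0, 18.0), 90.0) [0.55835258 0.22733155 0.154     ] [[0.5546, 0.2559, 0.154], [0.5684, 0.2544, 0.154], [0.5623, 0.1968, 0.154], [0.5476, 0.1985, 0.154]]
u,t mm 236.4 -528.4 z 0.2772
shift [0.352, 0.005, 0.781] turn -0.0001 yaw 83.5 pos [0.5517, 0.1751, 0.2772] q [0.18, -0.07, 1.7, -0.0, 1.51, 0.29] t 47.7 w 0.648 gf 0.0 F [0.4, 0.5, 1.2]
tray [(0.74, [248.0, 147.0, 309.0, 252.0])]
filter1 [(0.76, [264.0, 215.0, 277.0, 245.0]), (0.75, [272.0, 152.0, 284.0, 181.0]), (0.68, [267.0, 185.0, 281.0, 211.0])]
hook [(0.9, [380.0, 209.0, 454.0, 228.0]), (0.6, [395.0, 293.0, 420.0, 381.0]), (0.52, [268.0, 184.0, 282.0, 214.0])]
[(0.71, [169.0, 156.7, 219.1, 195.5])]
```

>>> arm_command([
  [0.2, [0.2, 0.003, 0], 0],
  [0.2, [0.35, 0.005, 0.2], 0],
  [0.2, [0.35, 0.005, 0.4], 0],
  [0.2, [0.35, 0.005, 0.6], 0],
  [0.2, [0.35, 0.005, 0.72], 0],
  [0.2, [0.35, 0.005, 0.775], 0],
  [0.2, [0.35, 0.005, 0.775], 0],
  [0.2, [0.35, 0.005, 0.775], 0],
  [-1, [0.35, 0.005, 0.775], 0],
  [-1, [0.35, 0.005, 0.775], 0],
  [-1, [0.35, 0.005, 0.775], 0],
  [-1, [0.35, 0.005, 0.775], 0],
  [-1, [0.35, 0.005, 0.775], 0],
  [-1, [0.35, 0.005, 0.775], 0],
  [-1, [0.35, 0.005, 0.775], 0],
  [-1, [0.35, 0.005, 0.775], 0],
])

```text
time: 49.28
tool_pos: [0.5595, 0.2289, 0.1638]
tool_rot: [0.001, 0.746, 0.666, 0.002]
contact_force: [-0.2, -0.4, 5.2]
gripper_width: 0.171
grasp_force: 63.2
```

```bash
python3 - <<'E'
from h import *
ut(); go(pk(.0915,-.5364,.2),A0)
E
```

```text
u,t mm 290.7 -530.0 z 0.1638
shift [-1.328, 0.042, -0.243] turn 0.0002 yaw 83.6 pos [0.5595, 0.2289, 0.1638] q [0.27, 0.08, 1.75, -0.0, 1.32, 0.38] t 49.3 w 0.171 gf 63.2 F [-0.2, -0.4, 5.2]
```

>>> arm_command([
  [-1, [0, 0, -0.1], 0],
  [-1, [0, 0, -0.25], 0],
  [-1, [0, 0, -0.4], 0],
  [-1, [-0.1, 0, -0.4], 0],
  [-1, [-0.25, 0.01, -0.4], 0],
  [-1, [-0.45, 0.02, -0.4], 0],
  [-1, [-0.66, 0.022, -0.4], 0],
  [-1, [-0.66, 0.022, -0.4], 0],
  [-1, [-0.66, 0.022, -0.4], 0],
])

```text
time: 50.03
tool_pos: [0.5498, 0.128, 0.22]
tool_rot: [-0.001, 0.747, 0.665, -0.001]
contact_force: [-0.3, -0.9, -1.0]
gripper_width: 0.171
grasp_force: 62.2
```

>>> arm_command([
  [-1, [-0.15, 0.005, 0], 0],
  [-1, [-0.35, 0.01, 0], 0],
  [-1, [-0.52, 0.02, 0], 0],
  [-1, [-0.66, 0.022, 0], 0],
  [-1, [-0.66, 0.022, 0.1], 0],
  [-1, [-0.66, 0.022, 0.25], 0],
  [-1, [-0.66, 0.022, 0.4], 0],
  [-1, [-0.66, 0.022, 0.5], 0],
  [-1, [-0.66, 0.022, 0.5], 0],
  [-1, [-0.66, 0.022, 0.5], 0],
  [-1, [-0.66, 0.022, 0.5], 0],
])

```text
time: 50.95
tool_pos: [0.5433, 0.0315, 0.1474]
tool_rot: [0.0, 0.745, 0.667, 0.0]
contact_force: [0.2, -0.7, -0.7]
gripper_width: 0.173
grasp_force: 62.1
```

```bash
python3 - <<'E'
from h import *
ut(); go(pk(.0924,-.5368,.0828),A0)
a=shot('top'); print([(d['confidence'],np.round(d['extent']).tolist()) for k in ('tray','lid','eye') for d in manip.search_frame(a,k)[:2]])
E
```

```text
u,t mm 92.8 -536.3 z 0.1474
shift [-0.003, 0.003, 0.43] turn 0.0003 yaw 83.6 pos [0.5433, 0.0315, 0.1474] q [-0.08, -0.05, 1.9, 0.0, 1.29, 0.03] t 51.0 w 0.173 gf 62.1 F [0.2, -0.7, -0.7]
[(0.76, [253.0, 137.0, 302.0, 210.0])]
```

>>> arm_command([
  [-1, [-0.003, 0.003, 0.1], 0],
  [-1, [-0.003, 0.003, 0.22], 0],
  [-1, [-0.003, 0.003, 0.3], 0],
  [-1, [-0.003, 0.003, 0.34], 0],
  [-1, [-0.003, 0.003, 0.36], 0],
  [-1, [-0.003, 0.003, 0.38], 0],
  [-1, [-0.003, 0.003, 0.4], 0],
  [-1, [-0.003, 0.003, 0.415], 0],
  [-1, [-0.003, 0.003, 0.425], 0],
  [-1, [-0.003, 0.003, 0.425], 0],
  [-1, [-0.003, 0.003, 0.425], 0],
])

```text
time: 52.07
tool_pos: [0.5433, 0.0306, 0.083]
tool_rot: [0.0, 0.746, 0.666, 0.0]
contact_force: [0.5, 0.6, -0.4]
gripper_width: 0.169
grasp_force: 62.2
```

```bash
python3 - <<'E'
from h import *
ut(); go(pk(.0924,-.5368,.0828),A0)
E
```

```text
u,t mm 91.9 -536.4 z 0.083
shift [0.003, 0.003, 0.002] turn 0.0002 yaw 83.6 pos [0.5433, 0.0306, 0.083] q [-0.08, 0.04, 1.94, -0.0, 1.17, 0.03] t 52.1 w 0.169 gf 62.2 F [0.5, 0.6, -0.4]
```

>>> arm_command([
  [-1, [0, 0, 0.005], 0],
  [-1, [0, 0, 0.005], 0],
  [-0.5, [0, 0, 0.005], 0],
  [-0.2, [0, 0, 0.005], 0],
  [0.2, [0, 0, 0.005], 0],
  [0.2, [0, 0, 0.005], 0],
  [0.2, [0, 0, 0.005], 0],
  [0.2, [0, 0, 0.005], 0],
  [0.2, [0, 0, -0.1], 0],
  [0.2, [0, 0, -0.3], 0],
  [0.2, [0, 0, -0.5], 0],
  [0.2, [0, 0, -0.8], 0],
  [0.2, [0, 0, -0.8], 0],
  [0.2, [0, 0, -0.8], 0],
])

```text
time: 53.23
tool_pos: [0.5455, 0.0305, 0.2073]
tool_rot: [0.003, 0.746, 0.666, 0.003]
contact_force: [0.3, 0.5, 1.2]
gripper_width: 0.604
grasp_force: 0.0
```

>>> arm_command([
  [0.2, [-0.2, 0, 0], 0],
  [0.2, [-0.4, 0, 0], 0],
  [0.2, [-0.4, 0, 0], 0],
  [0.2, [-0.4, 0, 0], 0],
  [0.2, [-0.4, 0, 0], 0],
])

```text
time: 53.65
tool_pos: [0.5358, -0.0287, 0.2013]
tool_rot: [-0.001, 0.746, 0.666, -0.001]
contact_force: [0.3, 0.1, -0.8]
gripper_width: 0.601
grasp_force: 0.0
```

```bash
python3 - <<'E'
from h import *
p=shot('wrist','w15.png'); ut()
g=cv2.cvtColor(p['frame'],cv2.COLOR_RGB2GRAY)
m=(g>226).astype(np.uint8)
f=p['frame']
r,b,c=bar(p,[.5405,.029,.073]); print('bar',r,c)
# predicted lid corners (z .047) in picture vs strongest edges along lines
for nm,(u,t) in dict(L=(.091,-.5364+.136),R=(.091,-.5364-.136),F=(.091+.056,-.5),N=(.091-.056,-.5)).items():
    q=px(p,pk(u,t,.047)); print(nm,q.round(1),'if 8mm high',px(p,pk(u,t,.055)).round(1))
    x,y=int(q[0]),int(q[1])
    if nm in 'LR': print([int(v) for v in g[y-3:y+4,x-14:x+15].mean(0)],'cols from',x-14)
    else: print([int(v) for v in g[y-14:y+15,x-3:x+4].mean(1)],'rows from',y-14)
a=shot('top'); 
for k in ['tray','lid','hook','oil_bottle','grease_tin','wrench','screwdriver','sprocket','bearing','parts_box']: print(k,[(round(d['confidence'],2),np.round(d['extent']).tolist()) for d in manip.search_frame(a,k)[:2]])
E
```

```text
u,t mm 32.4 -535.7 z 0.2016
bar ((282.0, 139.0), (74.0, 18.0), 90.0) [0.54451336 0.02863545 0.073     ]
L [128.5 137.1] if 8mm high [123.9 137.3]
[159, 160, 162, 164, 164, 166, 166, 163, 161, 160, 160, 162, 163, 164, 165, 163, 173, 204, 208, 207, 207, 207, 207, 207, 206, 206, 208, 206, 207] cols from 114
R [432.6 137.2] if 8mm high [437.1 137.4]
[209, 209, 209, 210, 208, 209, 209, 209, 208, 209, 209, 208, 208, 210, 211, 205, 164, 166, 164, 163, 164, 165, 163, 162, 160, 161, 161, 162, 160] cols from 418
F [237.4  69. ] if 8mm high [236.  67.]
[89, 129, 165, 165, 165, 164, 165, 165, 165, 166, 166, 165, 164, 164, 166, 165, 163, 173, 196, 207, 203, 206, 208, 209, 204, 204, 207, 208, 210] rows from 54
N [241.8 198.2] if 8mm high [240.6 200.1]
[211, 206, 208, 212, 213, 210, 212, 212, 209, 207, 209, 210, 210, 209, 215, 191, 119, 91, 95, 95, 95, 94, 94, 94, 93, 94, 93, 93, 93] rows from 184
tray []
lid [(0.93, [247.0, 142.0, 296.0, 249.0])]
hook [(0.97, [382.0, 212.0, 453.0, 228.0]), (0.7, [396.0, 294.0, 422.0, 378.0])]
oil_bottle [(0.82, [59.0, 189.0, 105.0, 218.0])]
grease_tin [(0.96, [365.0, 254.0, 396.0, 283.0])]
wrench [(0.98, [416.0, 128.0, 459.0, 185.0])]
screwdriver [(0.62, [97.0, 255.0, 160.0, 308.0])]
sprocket [(0.56, [369.0, 122.0, 392.0, 142.0]), (0.38, [245.0, 140.0, 297.0, 248.0])]
bearing [(0.38, [58.0, 190.0, 105.0, 218.0])]
parts_box [(0.89, [325.0, 100.0, 366.0, 129.0]), (0.6, [60.0, 188.0, 106.0, 218.0])]
```

```bash
python3 -c "
from plant import manip
print(manip.job_done())"
```

```text
the job is handed in; nothing more can be done
None
```

I handed the job in at about 54 s of robot time, with no verdict returned. The tray is out on the bench, the hook is back on its mat, all three filters are turned and in their pockets, and the lid is back on. After the last placement I checked only by measurement, having no pictures left to view: the lid measures as fully down, but the filters sit about 2 mm off my estimate of the pocket centres, roughly the full play.

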